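Stack a separator plate and a friction disc in a double-disc brake

TASK

Carry on stacking the reel brake, whose first friction disc is already on the splined hub: lower the steel separator plate down the four studs until its tabs are home and it lies flat on that disc, then fit the second friction disc on top of it, turning the disc lightly on the hub until its inner teeth find the splines and it slides fully down onto the plate. Feel the parts in gently, never force them against the brake, and leave the nut tray, the grease tin and the spanner where they are.

Things in the scene. Friction and masses are not known exactly. Their poses are not given: they have to be found in the camera images.
- brake: Grey cast brake unit fixed to the bench, lying on its back: round body 120 mm across (foot 140 mm), flat face 45 mm above the bench, small terminal box on its +x side. Origin on the bench under the hub axis, z up. Pressing a plate against any part of it with more than about 45 N damages it. Fingers within 30 degrees of its y direction pass clear of its studs.
- stud_top (a point): Top of the stud at x = +38, y = +22 mm in the brake's frame, 83 mm above the bench; axes as the brake. Four such upright steel studs, 8 mm thick, stand at x = +-38, y = +-22 mm; the last 3 mm taper to 4 mm thick.
- hub_top (a point): Centre of the splined hub's flat, square-edged top, 75 mm above the bench; axes as the BRAKE: the hub's own turn is random over the 60 degree tooth pitch and not reported, find it by feel or by eye. 6 straight teeth 7.2 mm wide, 28 mm across roots, 36 mm across tips. Its geared shaft is stiff: it stays put under light rubbing and yields only at 0.6 N m.
- plate_seat (a point): Where the separator plate's centre is when home: on the brake's axis, 58 mm above the bench, axes as the brake. The first friction disc (66 mm across, 10 mm thick), already on the hub, is what it lies on: top of that disc 55 mm above the bench.
- disc_seat (a point): Where the second friction disc's centre is when home: on the brake's axis, 66 mm above the bench (underside at 61 mm, on the separator plate); axes as the brake.
- separator_c (a point): Centre of the loose steel separator plate, 6 mm thick, flat. Body 65 (x) by 64 mm (y), straight sides, 44 mm round hole; four forked tabs reach x = +-46 mm. Fork notches 10.4 mm wide at y = +-22 mm, open along x, floor at x = +-32.5 mm: 1.2 mm play each side of a stud. Same both ways up and at half a turn. Grip it across the 64 mm sides (its y); z is its axis.
- disc_c (a point): Centre of the loose friction disc, 66 mm across, 10 mm thick, flat: brown-grey lining on a steel core, 6 inner teeth 7.2 mm wide, 31 mm across tooth tips, 39 mm across tooth roots, one on its x axis and one each 60 degrees. On the hub the teeth have 1 mm play each side (+-4 degrees). Same both ways up; z is its axis. Grip it across its diameter.
- nut_tray: Bystander: blue open tray 75 x 105 x 30 mm with nuts and spacers, on the bench. Origin: centre of its underside.
- grease_tin: Bystander: aluminium tin, 64 mm across, 70 mm tall. Origin: centre of its underside.
- spanner: Bystander: spanner 190 mm long lying on the bench along its own x. Origin: its middle, on the bench.
Not all that is in view belongs to the job. What is shaped like the part that bears separator_c but yellow is not meant. What is shaped like the part that bears disc_c but yellow is not meant.

How it is judged:
On the way, in this order (a step that is already met when the one before it is completed fails the run):
1. the separator plate is home on the four studs, flat on the first disc (z of separator_c in the frame of plate_seat between -0.002 and 0.002 m and horizontal distance between separator_c and plate_seat below 0.0035 m and angle between the x axis of separator_c and the x axis of plate_seat, either way round below 0.1 rad), for 0.2 s.
2. the second friction disc is engaged on the hub splines and lies on the plate (z of disc_c in the frame of disc_seat between -0.002 and 0.002 m and horizontal distance between disc_c and disc_seat below 0.0035 m and angle between the z axis of disc_c and the z axis of disc_seat, either way round below 0.08 rad), for 0.2 s.
At the end, for the whole second after the job is handed in: Separator flat on the first disc, its forks round the four studs, second friction disc flat on it with its teeth on the hub splines: each centre within 2 mm of its seat in height and 3.5 mm sideways, tilt (and the plate's turn) under about 5 degrees (all of step 1 and all of step 2 and angle between the z axis of separator_c and the z axis of plate_seat, either way round below 0.08 rad); the robot touches nothing.
It fails at once if the separator plate is forced against the brake with more than 45 N (contact force between separator and brake above 45 N).
It fails at once if the friction disc is forced against the brake with more than 45 N (contact force between disc and brake above 45 N).
It fails at once if a bystander (nut tray, grease tin, spanner) is moved by more than 30 mm (distance of any of nut_tray, grease_tin, spanner from where it was at the start of the episode above 0.03 m).
It also fails if it takes over 72 s, if anything falls off the work surface, if the arm or the gripper's body presses on something with over 40 N, if the wrist force passes 120 N, or if a joint passes its speed limit or range.

ROBOT

A 6-joint arm with a two-finger parallel gripper is mounted at the origin on the work surface. World frame = base frame: x ahead of the robot, y to its left, z up, the work surface at z = 0. Lengths are in m, angles in rad, forces in N, time in s.
With the tool pointing down it reaches from about 0.35 to 0.975 m from the base axis. Payload 4.9 kg.
Tool frame: the origin (TCP) lies on the mounting face of the last link; the fingertips stand 173 mm ahead of it and the grasp point (between the pads) lies 155 mm ahead of it; x points along the fingers, z is the direction in which the jaws open and shut, and the axes are right-handed (so a half turn about x gives the same grasp; the last joint's range is limited). The gripper opens to 85 mm and grips with 20 to 120 N. Pads are 22 mm wide; open, the fingers measure 114 mm over their backs; the gripper's body (76 mm by 85 mm) begins 54 mm behind the grasp point. The pads swing forward as they close: fully open they stand 13 mm farther back than shut.
Start: joints at [-1.4, 0.053, 1.613, -0, 1.476, -0.119], TCP at [0.179, -0.599, 0.405] pointing down, gripper open.
Joint ranges: [-3.01, 3.01], [-1.01, 2.22], [0.06, 2.58], [-1.02, 4.17], [0.09, 2.62], [-3.14, 3.14]. Speed limits (rad/s): [2.57, 2.57, 3.14, 3.14, 3.14, 3.14].

INTERFACE

Orientations are given as a rotation vector (axis times angle).
In Python, from station import get_obs, get_image, get_calibration, finish_job, look_for, masks_of, tip_of gives the robot as it stands.
- The arm moves only by the tool carry_out, never from a script. Its argument "increments" is a list of rows, each a list of 3 entries, a list of its own where there are three numbers: the turn, a rotation vector about the world's x, y, z in units of 0.1 rad (1.0 is 0.1 rad), then the shift along the world's x, y, z in units of 20 mm (1.0 is 20 mm), then the opening, from 0 (shut) to 1 (fully open). A call has 1 to 8 rows; each row shifts and turns the pose as measured when the row begins; what a row does not reach is not made up. A row lasts 1/10 s, in which the tool goes at most 50 mm and 8.59 degrees, less where a joint would pass 70% of its speed; a pose out of reach is approached as far as the arm can. A call with a number of a shift or a turn outside -1 to 1 is refused whole. A call with a gripper value outside its range is refused whole. The fingers move at their own pace and stop on an object; "squeeze" is the grip in N (left out, the last holds). Time passes only in rows, so rows that do not move let the fingers close. It gives the time, the measured TCP pose, the force and the opening at its end, in the units of the state.
- get_obs(): the state, without advancing time (a new reading comes with each control period).
- get_image(name): name is "scene" or "top" or "wrist"; returns (picture, depth): 480x640x3 uint8, blue, green, red; 480x640 float32, m along the optical axis (not along the pixel's ray), 0 where there is no reading.
- get_calibration(name): a dict with "fx", "fy", "cx", "cy" (pixels), "k1" (the pictures are not rectified: a ray, as slopes to the right and down, at radius r is drawn at 1 + k1 r^2 times it, then the intrinsics apply), "position" and "orientation" of the camera in the world. Camera axes: x right, y down, z forward; pixel columns grow to the right and rows downward; lengths in m; the calibration is good to about 2 mm. A picture is of the moment at which its call begins: read the wrist's pose just before it. get_calibration takes no time and is no camera call; for the wrist camera it gives the pose at the moment of the call.
- finish_job(): hands the job in, once; it reports no verdict.
Trained networks look in the newest picture that a camera, given by its name, has taken for a name from the list of things; names that differ only in an ending like _2 or _b are one class to them, and where a whole thing is asked for, a point or a joint stands for the part that bears it (a point fixed in the world has none). Each returns a list of dicts, best first, with "p" (0 to 1); they miss things now and then, are a little off and sometimes report something else, mostly with a low value. They report only what shows in the picture. A call takes as long as a camera call. They do not tell look-alikes from the thing itself.
- look_for(camera, query): "centre" ([column, row] in pixels, amid what is visible of it).
- masks_of(camera, query): "region" (480x640 bool, what is visible of it) and "centre" ([column, row] in pixels, amid what is visible of it).
- tip_of(camera, query): "centre" ([column, row] in pixels: a listed point, or the origin of a listed thing).
The state is a dict: "t": time; "q": joint angles; "dq": joint speeds; "effort": joint torques, N m; "tool_pos": TCP position; "tool_rot": TCP orientation; "contact_force": force on the tool from outside, world axes, zero at the start; "wrist_torque": the same for the moment, N m; "opening": finger opening in m.
Only numpy, scipy, OpenCV 4.12 (cv2) and the standard library are available. Lean on these libraries where they do the work, as an engineer would, in place of code of your own. Each camera call takes 0.05 s, during which the arm holds its last target.

## Working session

There is one attempt and no reset: what is moved stays moved. The work goes in short steps, Python scripts to look and compute and a tool call to move; the robot and the scene stay as the last step left them, time stands still between calls to the robot, and variables do not carry over. Pictures are saved under pics/ and viewed, and the job is handed in when it is done.

Besides the shell and the picture viewer there is one more tool, called after ">>>" as a command line: name --argument value ..., lists and objects as JSON in quotes. carry_out: Moves the arm, as the interface text tells. Shifts and turns lie within -1 to 1; 1 stands for 20 mm of shift or 0.1 rad of turn. Its arguments: {"type":"object","properties":{"increments":{"type":"array","items":{"type":"array"}},"squeeze":{"type":"number"}},"required":["increments"]}

```bash
ls; mkdir -p pics
python3 - <<'E'
from station import *
import cv2
o=get_obs()
for k,v in o.items(): print(k,v)
for n in ["scene","top","wrist"]:
    im,d=get_image(n); cv2.imwrite(f"pics/{n}0.png",im); print(n,get_calibration(n))
E
```

```text
pics
t 0.0
q [-1.39998170e+00  5.33522091e-02  1.61431132e+00  3.12107781e-05
  1.47602189e+00 -1.18982878e-01]
dq [-0.00047484 -0.00062137 -0.0007449   0.00171122 -0.000116    0.0001026 ]
effort [-4.89111499e-04 -3.93678260e+01 -3.70176315e+01 -5.50955190e-05
  7.07215571e-03 -7.84832423e-06]
tool_pos [ 0.17856547 -0.59866072  0.40345519]
tool_rot [ 0.99455245  1.33400337 -0.99211981]
contact_force [ 0.76114273 -0.14381005 -0.31819039]
wrist_torque [ 0.06143452  0.03497138 -0.02567999]
opening 0.08556850038706575
scene {'fx': 556.257293175174, 'fy': 556.257293175174, 'cx': 316.5128385291222, 'cy': 231.80975562315467, 'k1': -0.12609409097640498, 'position': array([ 1.11840771, -0.34073119,  0.73295548]), 'orientation': array([-2.10696286, -1.16415841,  0.48172697])}
top {'fx': 451.6113227019629, 'fy': 451.6113227019629, 'cx': 324.06662356242924, 'cy': 236.14035998894843, 'k1': -0.0227159366288068, 'position': array([0.42246103, 0.01174741, 0.93516613]), 'orientation': array([-2.12941477,  2.19068189, -0.15726526])}
wrist {'fx': 364.8111926012553, 'fy': 364.8111926012553, 'cx': 321.32879743275396, 'cy': 241.82023292757395, 'k1': 0.0004816246482761947, 'position': array([ 0.25718597, -0.57462156,  0.37133494]), 'orientation': array([ 2.29943302, -1.71282679, -0.28491227])}
```

View pics/top0.png

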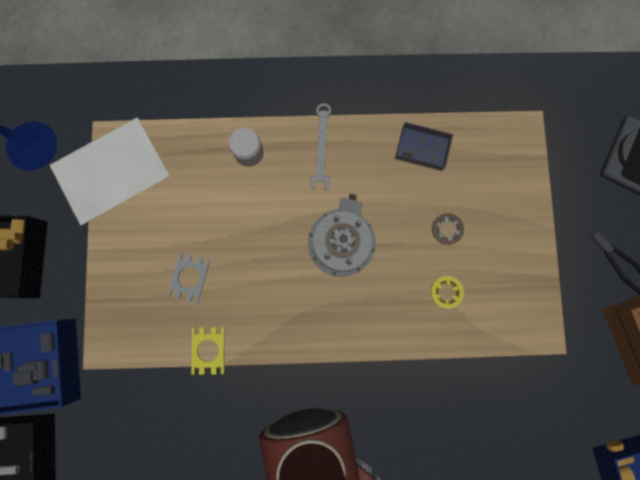

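View pics/scene0.png

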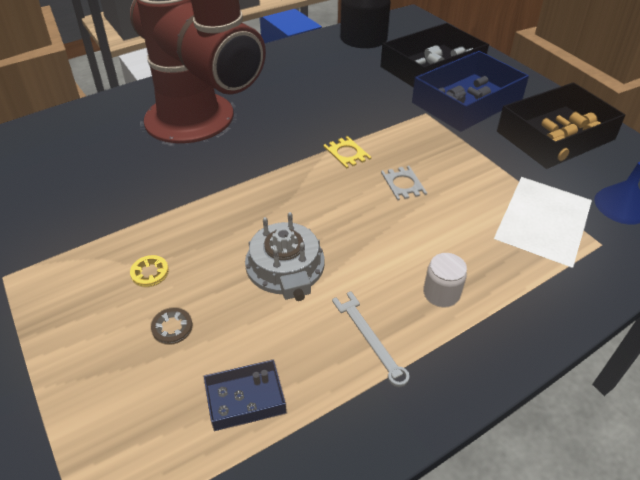

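View pics/wrist0.png

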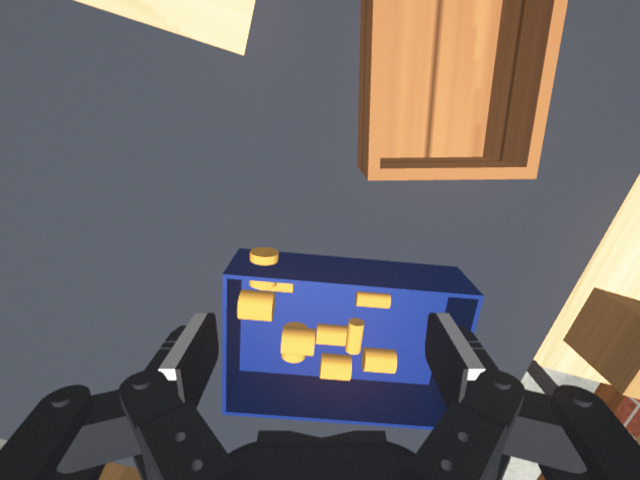

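The top picture shows two separator-shaped parts, grey at (189,277) and yellow at (207,350), and two disc-shaped parts, brown-grey at (447,229) and yellow at (447,292). The grey plate and the brown-grey disc fit the description, since yellow ones are ruled out. The brake is at (342,240). I'll confirm in a crop and measure.

```bash
cat > h.py <<'E'
import numpy as np, cv2
from station import *
from scipy.spatial.transform import Rotation as R
def ray(c,uv):
    uv=np.atleast_2d(np.asarray(uv,float))
    d=np.stack([(uv[:,0]-c['cx'])/c['fx'],(uv[:,1]-c['cy'])/c['fy']],1); s=d.copy()
    for _ in range(20): s=d/(1+c['k1']*(s**2).sum(1,keepdims=True))
    return np.c_[s,np.ones(len(s))]@R.from_rotvec(c['orientation']).as_matrix().T
def toz(c,uv,z):
    r=ray(c,uv); p=c['position']; return p+r*((z-p[2])/r[:,2])[:,None]
def proj(c,P):
    q=(np.atleast_2d(P)-c['position'])@R.from_rotvec(c['orientation']).as_matrix()
    s=q[:,:2]/q[:,2:]; s=s*(1+c['k1']*(s**2).sum(1,keepdims=True))
    return s*[c['fx'],c['fy']]+[c['cx'],c['cy']]
def cloud(c,d,mask=None):
    v,u=np.nonzero((d>0)&(mask if mask is not None else True))
    r=ray(c,np.c_[u,v])
    return c['position']+r*d[v,u][:,None]
E
python3 - <<'E'
from h import *
im,d=get_image("top"); c=get_calibration("top")
np.save('top.npy',im); np.save('topd.npy',d)
a=cv2.resize(im[245:385,140:260],None,fx=3.3,fy=3.3,interpolation=cv2.INTER_CUBIC)
b=cv2.resize(im[200:320,410:490],None,fx=3.3,fy=3.3,interpolation=cv2.INTER_CUBIC)
h=max(a.shape[0],b.shape[0]); b=cv2.copyMakeBorder(b,0,h-b.shape[0],0,0,0)
cv2.imwrite('pics/crop1.png',np.hstack([a,b]))
b=cv2.resize(im[185:290,295:390],None,fx=5.5,fy=5.5,interpolation=cv2.INTER_CUBIC); cv2.imwrite('pics/crop2.png',b)
for q,z in [("brake",0.),("stud_top",.083),("hub_top",.075),("plate_seat",.058),("separator_c",.006),("disc_c",.01),("nut_tray",0.),("grease_tin",0.),("spanner",0.)]:
    for r in tip_of("top",q)[:4]: print(q,np.round(r['p'],2),np.round(r['centre'],1),np.round(toz(c,r['centre'],z)[0],4))
E
```

```text
brake 0.89 [340.9 240.5] [ 0.5354 -0.0384  0.    ]
brake 0.7 [249.4 149.5] [0.737  0.1509 0.    ]
stud_top 0.58 [334.2 219.1] [ 0.5669 -0.0225  0.083 ]
stud_top 0.55 [187.  279.7] [0.4592 0.2574 0.083 ]
stud_top 0.22 [343.1 239.9] [ 0.5264 -0.0381  0.083 ]
hub_top 0.71 [346.6 237.2] [ 0.5324 -0.0455  0.075 ]
hub_top 0.63 [345.6 242.7] [ 0.5218 -0.0432  0.075 ]
hub_top 0.47 [188.6 274.3] [0.4697 0.2568 0.075 ]
plate_seat 0.91 [345.  241.4] [ 0.5264 -0.0432  0.058 ]
plate_seat 0.23 [319.1 147.2] [0.7187 0.0022 0.058 ]
separator_c 0.7 [207.4 351.8] [0.3171 0.2375 0.006 ]
separator_c 0.68 [189.9 279.6] [0.4626 0.2737 0.006 ]
separator_c 0.41 [334.5 216.5] [ 0.5855 -0.0264  0.006 ]
disc_c 0.84 [447.7 295.6] [ 0.4148 -0.2522  0.01  ]
disc_c 0.71 [445.3 230.7] [ 0.5487 -0.2558  0.01  ]
disc_c 0.68 [341.6 240.8] [ 0.5335 -0.0392  0.01  ]
nut_tray 0.68 [422.8 146.7] [ 0.734  -0.2219  0.    ]
grease_tin 0.82 [247.1 151.9] [0.7318 0.1559 0.    ]
spanner 0.9 [320.2 145.3] [ 0.7424 -0.0009  0.    ]
```

View pics/crop1.png

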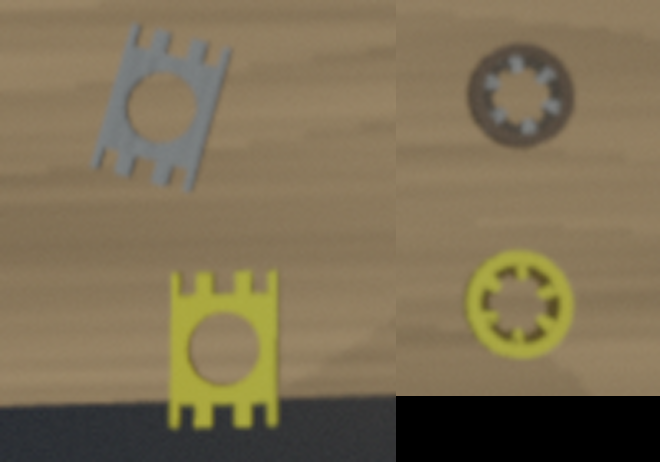

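View pics/crop2.png

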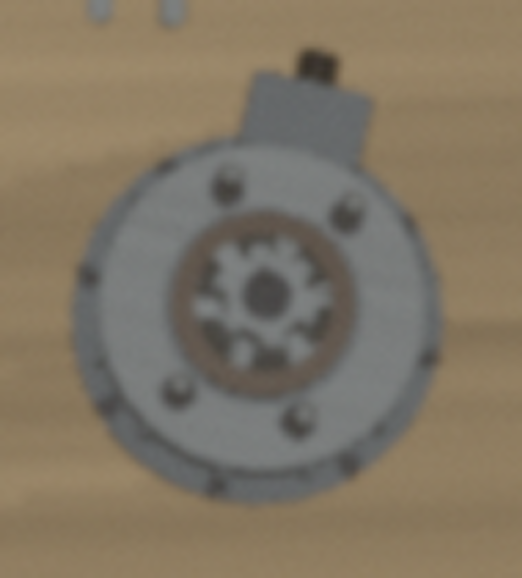

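Run:
```python
from h import *
im=np.load('top.npy'); d=np.load('topd.npy'); c=get_calibration("top")
st=np.array([[229,184],[349,212],[178,390],[299,418]])/5.5+[295,185]
S=toz(c,st,.083); print(S)
print('studcentre',S.mean(0), 'xaxis yaw',[np.degrees(np.arctan2(*( (S[a]-S[b])[[1,0]]))) for a,b in((0,2),(1,3))],np.linalg.norm(S[0]-S[2]),np.linalg.norm(S[0]-S[1]))
h=np.array([[267,293]])/5.5+[295,185]; print('hub',toz(c,h,.075))
hsv=cv2.cvtColor(im,cv2.COLOR_BGR2HSV)
m=np.zeros((480,640),np.uint8); m[250:305,160:215]=(hsv[250:305,160:215,1]<60)*1
m=cv2.morphologyEx(m,cv2.MORPH_OPEN,np.ones((2,2)))
v,u=np.nonzero(m); P=toz(c,np.c_[u,v],.006); r=cv2.minAreaRect(P[:,:2].astype(np.float32)*1000); print(len(u),r, P.mean(0))
o=get_obs(); M=R.from_rotvec(o['tool_rot']).as_matrix(); print(M.round(3))
w=get_calibration("wrist"); Mw=R.from_rotvec(w['orientation']).as_matrix()
print('cam in tool',M.T@(w['position']-o['tool_pos']),(M.T@Mw).round(3))
cl=cloud(c,d); 
for n,x,y in[('disc',.5487,-.2558),('sep',.4626,.2737)]:
    k=np.hypot(cl[:,0]-x,cl[:,1]-y)<.06; print(n,np.percentile(cl[k,2],[5,50,90,98]))
```

```text
[[ 0.56805953 -0.02719495  0.083     ]
 [ 0.55706692 -0.06860593  0.083     ]
 [ 0.49669193 -0.00728334  0.083     ]
 [ 0.48586773 -0.04859241  0.083     ]]
studcentre [ 0.52692153 -0.03791916  0.083     ] xaxis yaw [np.float64(-15.589137069078175), np.float64(-15.700246697981935)] 0.07409322547408186 0.042845154964961024
hub [[ 0.53048171 -0.03956829  0.075     ]]
990 ((465.76727294921875, 274.9216613769531), (66.44766235351562, 93.86038208007812), 74.34444427490234) [0.46559168 0.27493329 0.006     ]
[[ 0.     0.958  0.286]
 [-0.     0.286 -0.958]
 [-1.     0.     0.   ]]
cam in tool [ 0.03242999  0.08221963 -0.00057326] [[ 0.001 -0.321  0.947]
 [ 0.    -0.947 -0.321]
 [ 1.     0.    -0.001]]
disc [-0.00083044  0.0022644   0.01097555  0.01289768]
sep [-0.00085018  0.00259524  0.00758092  0.00933467]
```

Grey plate and brown-grey disc confirmed in the crop. Heading for the plate first.

>>> carry_out --increments '[[[0,0,0.8],[1,1,0],1],[[0,0,0.8],[1,1,0],1],[[0,0,0.8],[1,1,0],1],[[0,0,0.8],[1,1,0],1],[[0,0,0.8],[1,1,0],1],[[0,0,0.8],[1,1,0],1],[[0,0,0.8],[1,1,0],1],[[0,0,0.8],[1,1,0],1]]'

```text
t: 1.45
tool_pos: [0.3409, -0.4349, 0.4053]
tool_rot: [0.486, 1.514, -0.488]
contact_force: [1.3, -0.1, -0.6]
opening: 0.0855
```

>>> carry_out --increments '[[[0,0,0.8],[0.5,1,0],1],[[0,0,0.8],[0.5,1,0],1],[[0,0,0.8],[0.5,1,0],1],[[0,0,0.8],[0.5,1,0],1],[[0,0,0.8],[0.5,1,0],1],[[0,0,0.8],[0.5,1,0],1],[[0,0,0.8],[0.5,1,0],1],[[0,0,0.8],[0.5,1,0],1]]'

```text
t: 2.25
tool_pos: [0.4247, -0.2673, 0.4066]
tool_rot: [-0.039, 1.565, 0.035]
contact_force: [-0.3, 0.7, -0.4]
opening: 0.0854
```

>>> carry_out --increments '[[[0,0,0.8],[0,1,0],1],[[0,0,0.8],[0,1,0],1],[[0,0,0.8],[0,1,0],1],[[0,0,0.8],[0,1,0],1],[[0,0,0.8],[0,1,0],1],[[0,0,0.8],[0,1,0],1],[[0,0,0.8],[0,1,0],1],[[0,0,0.8],[0,1,0],1]]'

```text
t: 3.05
tool_pos: [0.4249, -0.1003, 0.408]
tool_rot: [-0.56, 1.489, 0.557]
contact_force: [0.1, 0.0, -0.4]
opening: 0.0856
```

>>> carry_out --increments '[[[0,0,0.8],[0,1,0],1],[[0,0,0.8],[0,1,0],1],[[0,0,0.8],[0,1,0],1],[[0,0,0.8],[0,1,0],1],[[0,0,0.8],[0,1,0],1],[[0,0,0.8],[0,1,0],1],[[0,0,0.8],[0,1,0],1],[[0,0,0.8],[0,1,0],1]]'

```text
t: 3.85
tool_pos: [0.4235, 0.0666, 0.4098]
tool_rot: [-1.069, 1.279, 1.065]
contact_force: [0.5, -0.7, 0.7]
opening: 0.0855
```

>>> carry_out --increments '[[[0,0,0],[0.2,1,-0.5],1],[[0,0,0],[0.2,1,-0.5],1],[[0,0,0],[0.2,1,-0.5],1],[[0,0,0],[0.2,1,-0.5],1],[[0,0,0],[0.2,1,-0.5],1],[[0,0,0],[0.2,1,-0.5],1],[[0,0,0],[0.2,1,-0.5],1],[[0,0,0],[0,0,0],1]]'

```text
t: 4.65
tool_pos: [0.4513, 0.2143, 0.3399]
tool_rot: [-1.075, 1.272, 1.065]
contact_force: [0.2, -0.2, 1.0]
opening: 0.085
```

Run:
```python
from h import *
im,d=get_image("wrist"); c=get_calibration("wrist"); cv2.imwrite('pics/w1.png',im); o=get_obs()
M=R.from_rotvec(o['tool_rot']).as_matrix(); print(o['t'],o['tool_pos'],M.round(3),'jaw',np.degrees(np.arctan2(M[1,2],M[0,2])))
print(proj(c,[[.4657,.2749,.006],[.5288,-.0387,.075]]))
```

```text
4.7 [0.45136587 0.21363033 0.34063763] [[ 0.019 -0.983  0.183]
 [ 0.007  0.183  0.983]
 [-1.    -0.017  0.01 ]] jaw 79.4427527659693
[[390.14286709 217.44267043]
 [ 17.48220621 390.25246509]]
```

View pics/w1.png

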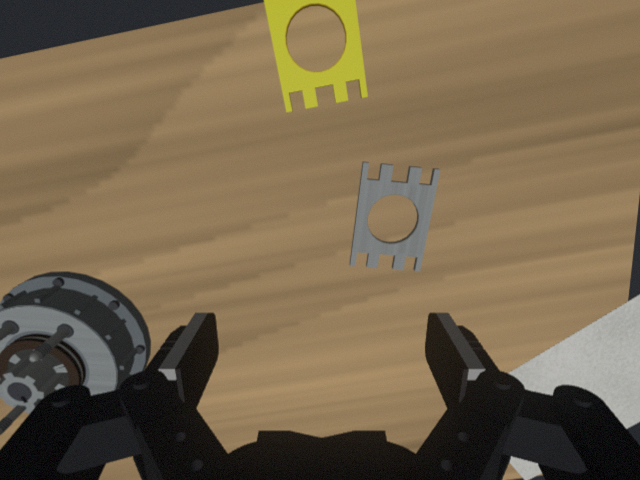

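```bash
cat >> h.py <<'E'
def tilt(o):
    M=R.from_rotvec(o['tool_rot']).as_matrix(); a=np.cross(M[:,0],[0,0,-1]); return a*10, np.degrees(np.arctan2(M[1,2],M[0,2])), M
def plate(im,c,box,z=.006):
    x0,y0,x1,y1=box; hsv=cv2.cvtColor(im,cv2.COLOR_BGR2HSV); m=np.zeros(im.shape[:2],np.uint8)
    m[y0:y1,x0:x1]=hsv[y0:y1,x0:x1,1]<60
    m=cv2.morphologyEx(m,cv2.MORPH_OPEN,np.ones((3,3)))
    n,l,s,_=cv2.connectedComponentsWithStats(m); k=1+np.argmax(s[1:,4]); v,u=np.nonzero(l==k)
    P=toz(c,np.c_[u,v],z)[:,:2]; return cv2.minAreaRect(P.astype(np.float32)*1000),len(u)
E
python3 - <<'E'
from h import *
im=cv2.imread('pics/w1.png'); c=get_calibration("wrist"); print(plate(im,c,(335,145,455,285)))
o=get_obs(); print(tilt(o)[:2])
E
```

```text
(((467.6893310546875, 276.5778503417969), (64.45843505859375, 92.41471099853516), 74.14139556884766), 4845)
(array([-0.06867787,  0.18901933,  0.        ]), np.float64(79.4427527659693))
```

>>> carry_out --increments '[[[-0.07,0.19,-0.9],[0.2,0.8,-0.8],0.85],[[0,0,0],[0.2,0.8,-1],0.85],[[0,0,0],[0.2,0.8,-1],0.85],[[0,0,0],[0.2,0.75,-1],0.85],[[0,0,0],[0,0,-1],0.85],[[0,0,0],[0,0,-1],0.85],[[0,0,0],[0,0,-0.5],0.85],[[0,0,0],[0,0,0],0.85]]'

```text
t: 5.5
tool_pos: [0.4708, 0.2738, 0.2191]
tool_rot: [-1.003, 1.319, 0.99]
contact_force: [-0.2, -0.3, -0.4]
opening: 0.0726
```

Run:
```python
from h import *
im,d=get_image("wrist"); c=get_calibration("wrist"); cv2.imwrite('pics/w2.png',im); o=get_obs()
print(o['t'],o['tool_pos'],o['opening'],tilt(o)[:2],o['contact_force'])
try: print(plate(im,c,(200,0,450,479)))
except Exception as e: print(e)
```

```text
5.55 [0.47114073 0.27398865 0.21994323] 0.07216129467687447 (array([-0.00408081,  0.14328089,  0.        ]), np.float64(73.77135924380917)) [0.39112431 0.11774272 0.91120001]
(((467.88702392578125, 278.3227233886719), (63.90446472167969, 92.4008560180664), 74.16263580322266), 11730)
```

View pics/w2.png

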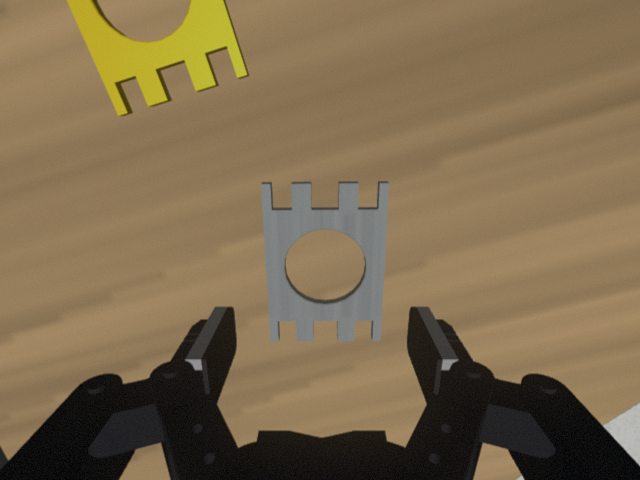

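>>> carry_out --increments '[[[0,0.14,0],[-0.08,0.1,-0.7],0.85],[[0,0,0],[-0.08,0.08,-0.7],0.85],[[0,0,0],[0,0,-0.4],0.85],[[0,0,0],[0,0,-0.15],0.85],[[0,0,0],[0,0,0],0.85]]'

```text
t: 6.05
tool_pos: [0.4689, 0.2778, 0.1811]
tool_rot: [-0.997, 1.325, 0.996]
contact_force: [0.4, -0.7, -0.1]
opening: 0.0723
```

Run:
```python
from h import *
im,d=get_image("wrist"); c=get_calibration("wrist"); cv2.imwrite('pics/w3.png',im); o=get_obs()
print(o['t'],o['tool_pos'],o['opening'],tilt(o)[:2],o['contact_force'])
print(plate(im,c,(240,0,410,479)))
```

```text
6.1 [0.46899682 0.27778201 0.1812799 ] 0.07249503224221901 (array([-0.02424441,  0.04438814,  0.        ]), np.float64(73.72883097378592)) [ 0.92287011 -0.00725025  0.56224251]
(((466.6223449707031, 278.370361328125), (63.52760696411133, 92.03717041015625), 74.19035339355469), 16998)
```

View pics/w3.png

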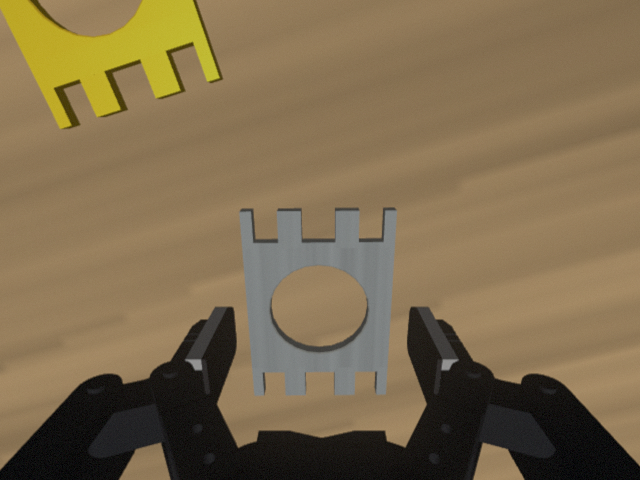

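>>> carry_out --increments '[[[0,0.04,0],[-0.08,0,-0.25],0.85],[[0,0,0],[0,0,-0.15],0.85],[[0,0,0],[0,0,-0.1],0.85],[[0,0,0],[0,0,-0.1],0.85]]'

```text
t: 6.5
tool_pos: [0.4679, 0.2781, 0.1697]
tool_rot: [-0.996, 1.326, 0.998]
contact_force: [0.4, -0.4, -0.4]
opening: 0.073
```

>>> carry_out --increments '[[[0,0,0],[0,0,-0.1],0.85],[[0,0,0],[0,0,-0.1],0.85]]'

```text
t: 6.7
tool_pos: [0.468, 0.2782, 0.1656]
tool_rot: [-0.996, 1.326, 0.998]
contact_force: [-0.4, -0.3, 0.1]
opening: 0.0727
```

Run:
```python
from h import *
im,d=get_image("wrist"); c=get_calibration("wrist"); cv2.imwrite('pics/w4.png',im); o=get_obs()
print(o['t'],o['tool_pos'],o['opening'],tilt(o)[:2],o['contact_force'])
print(plate(im,c,(240,0,410,479)))
M=tilt(o)[2]
# finger tip depth: cloud points in tool frame near pads
P=cloud(c,d); Q=(P-o['tool_pos'])@M
k=(abs(Q[:,2])>.03)&(abs(Q[:,2])<.06)&(abs(Q[:,1])<.02)
for s in(-1,1):
    q=Q[k&(Q[:,2]*s>0)]; q=q[q[:,0]<.17]; print(len(q), q[:,0].max() if len(q) else 0, np.percentile(q[:,0],[50,95,99]), np.histogram(q[:,0],bins=np.arange(.1,.185,.005))[0])
```

```text
6.75 [0.46784086 0.2780686  0.16516939] 0.07258491197415115 (array([-0.03387696,  0.02327439,  0.        ]), np.float64(73.73458274196807)) [ 0.02022575 -1.14456827 -0.11114632]
(((465.548583984375, 278.40435791015625), (62.95669174194336, 91.61202239990234), 74.153076171875), 19624)
17100 0.16860858235751758 [0.11510771 0.16669219 0.1673086 ] [1081 1247 3610 1360  682  538  486  541  505  439  414  354  822 2449
    0    0]
16793 0.16873779811801637 [0.11544663 0.16717854 0.16772466] [1044 1137 3483 1288  677  539  481  549  495  449  401  350  440 2905
    0    0]
```

View pics/w4.png

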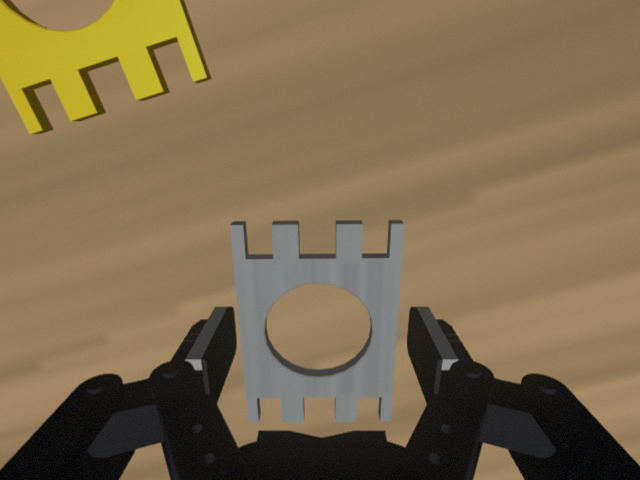

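Run:
```python
from h import *
im,d=get_image("wrist"); c=get_calibration("wrist"); o=get_obs(); M=tilt(o)[2]
for u,v in[(228,312),(231,312),(224,312),(415,312),(412,312),(420,312),(230,330),(205,360),(436,360)]:
    p=c['position']+ray(c,[[u,v]])[0]*d[v,u]; print(u,v,d[v,u],((p-o['tool_pos'])@M).round(4))
```

```text
228 312 0.14333497 [ 0.1595  0.011  -0.0363]
231 312 0.14540933 [ 0.1613  0.01   -0.0356]
224 312 0.1420341 [ 0.1583  0.0117 -0.0375]
415 312 0.14256439 [0.1588 0.0114 0.037 ]
412 312 0.14666323 [0.1624 0.0094 0.0369]
420 312 0.1429351 [0.1591 0.0113 0.0391]
230 330 0.14465429 [ 0.1584  0.0036 -0.0358]
205 360 0.11474281 [ 0.1293  0.0111 -0.0362]
436 360 0.11650011 [0.1308 0.01   0.037 ]
```

>>> carry_out --increments '[[[0,0,0],[-0.04,0,0],0.6],[[0,0,0],[0,0,0],0.6],[[0,0,0],[0,0,0],0.6],[[0,0,0],[0,0,0],0.5],[[0,0,0],[0,0,0],0.5]]' --squeeze 40

```text
t: 7.3
tool_pos: [0.4683, 0.2781, 0.1679]
tool_rot: [-0.998, 1.325, 0.997]
contact_force: [0.1, 0.5, 0.9]
opening: 0.0626
```

>>> carry_out --increments '[[[0,0,0],[0,0,0],0.4],[[0,0,0],[0,0,0.3],0.4],[[0,0,0],[0,0,0.7],0.4],[[0,0,0],[0,0,1],0.4],[[0,0,0],[0,0,1],0.4],[[0,0,0],[0,0,0],0.4]]'

```text
t: 7.9
tool_pos: [0.4672, 0.2778, 0.2309]
tool_rot: [-0.998, 1.328, 0.998]
contact_force: [-0.4, 0.6, -2.2]
opening: 0.0625
```

Run:
```python
from h import *
im,d=get_image("wrist"); c=get_calibration("wrist"); cv2.imwrite('pics/w5.png',im); o=get_obs()
print(o['t'],o['tool_pos'],o['opening'],tilt(o)[:2],o['contact_force'])
```

```text
7.95 [0.46668174 0.27754751 0.22939045] 0.06244596600418076 (array([-0.00046666, -0.00836714, -0.        ]), np.float64(73.77916597470839)) [ 0.36850475  0.24850965 -1.65904194]
```

View pics/w5.png

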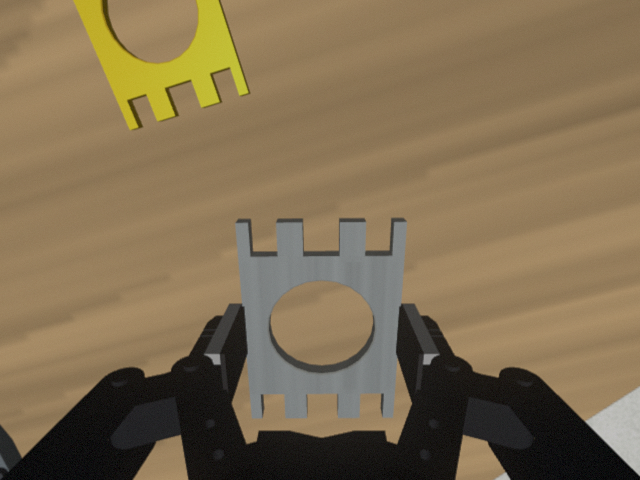

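```bash
cat >> h.py <<'E'
def held(im,d,c,o,box):
    "plate pose in tool frame: returns depth of top face, tilt, centre yz, angle"
    M=tilt(o)[2]; x0,y0,x1,y1=box; hsv=cv2.cvtColor(im,cv2.COLOR_BGR2HSV)
    m=np.zeros(im.shape[:2],np.uint8); m[y0:y1,x0:x1]=(hsv[y0:y1,x0:x1,1]<60)&(hsv[y0:y1,x0:x1,2]>90)
    m=cv2.morphologyEx(m,cv2.MORPH_OPEN,np.ones((3,3)))
    v,u=np.nonzero(m); P=c['position']+ray(c,np.c_[u,v])*d[v,u][:,None]; Q=(P-o['tool_pos'])@M
    k=(abs(Q[:,2])<.026)&(abs(Q[:,1])<.03)&(Q[:,0]>.14)&(Q[:,0]<.175); A=np.c_[Q[k,1],Q[k,2],np.ones(k.sum())]
    for _ in range(3):
        s=np.linalg.lstsq(A,Q[k,0],rcond=None)[0]; r=abs(Q[:,0]-np.c_[Q[:,1:],np.ones(len(Q))]@s); k=k&(r<.003); A=np.c_[Q[k,1],Q[k,2],np.ones(k.sum())]
    return s,Q,m
E
python3 - <<'E'
from h import *
im,d=get_image("wrist"); c=get_calibration("wrist"); o=get_obs()
s,Q,m=held(im,d,c,o,(232,210,410,425)); print('plane',s)
n,l,st,_=cv2.connectedComponentsWithStats(m); k=1+np.argmax(st[1:,4]); v,u=np.nonzero(l==k); cv2.imwrite('pics/m5.png',(l==k)*255)
M=tilt(o)[2]; 
# intersect rays with plane at tool depth s[2]
r=ray(c,np.c_[u,v])@M; p=(c['position']-o['tool_pos'])@M; P=p+r*((s[2]-p[0])/r[:,0])[:,None]
print(cv2.minAreaRect(P[:,1:].astype(np.float32)*1000), P[:,1].min(),P[:,1].max())
# hole via ellipse: hole pixels
holes=((l!=k)[285:372,272:374]); 
g=np.zeros_like(m); g[270:380,262:380]=(l!=k)[270:380,262:380]; n2,l2,st2,c2=cv2.connectedComponentsWithStats(g); j=1+np.argmax(st2[1:,4]); cn=cv2.findContours((l2==j).astype(np.uint8),0,1)[0][0]; 
q=cn[:,0,:]; r=ray(c,q)@M; H=p+r*((s[2]-p[0])/r[:,0])[:,None]; print('hole',st2[j],H[:,1].min(),H[:,1].max(),H[:,2].min(),H[:,2].max())
E
```

```text
plane [-0.00352938  0.00236317  0.16360395]
((0.7137565612792969, 0.4177894592285156), (64.23350524902344, 92.0125961303711), 89.61981201171875) -0.04547547373364616 0.04692284910477345
hole [ 269  281  106   92 7657] -0.0204859993127363 0.022466526056017663 -0.02125215553727505 0.02217770491680096[ WARN:0@2.088] global loadsave.cpp:1063 imwrite_ Unsupported depth image for selected encoder is fallbacked to CV_8U.
```

View pics/m5.png

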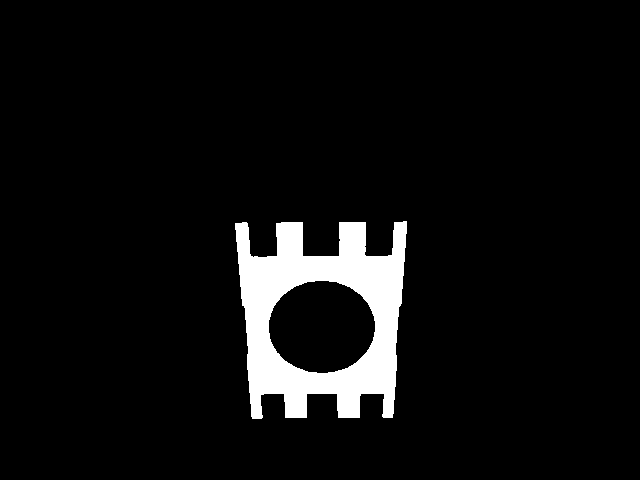

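>>> carry_out --increments '[[[0,0,0],[0.4,-1,0.6],0.4],[[0,0,0],[0.4,-1,0.6],0.4],[[0,0,0],[0.4,-1,0.6],0.4],[[0,0,0],[0.4,-1,0.6],0.4],[[0,0,0],[0.4,-1,0.6],0.4],[[0,0,0],[0.4,-1,0.6],0.4],[[0,0,0],[0.4,-1,0.6],0.4],[[0,0,0],[0.4,-1,0.6],0.4]]'

```text
t: 8.8
tool_pos: [0.5252, 0.1121, 0.3122]
tool_rot: [-0.995, 1.355, 1.016]
contact_force: [-0.0, -0.5, -1.6]
opening: 0.0622
```

>>> carry_out --increments '[[[0,0,0],[0.4,-1,0],0.4],[[0,0,0],[0.4,-1,0],0.4],[[0,0,0],[0.4,-1,0],0.4],[[0,0,0],[0.4,-1,0],0.4],[[0,0,0],[0.4,-1,0],0.4],[[0,0,0],[0.4,-1,0],0.4],[[0,0,0],[0.4,-1,0],0.4],[[0,0,0],[0.4,-1,0],0.4]]'

```text
t: 9.6
tool_pos: [0.5882, -0.0548, 0.3009]
tool_rot: [-0.986, 1.368, 1.028]
contact_force: [0.1, 0.1, -1.0]
opening: 0.0625
```

>>> carry_out --increments '[[[0,0,0],[0.2,0,0],0.4],[[0,0,0],[0,0,0],0.4]]'

```text
t: 9.8
tool_pos: [0.5922, -0.0568, 0.2977]
tool_rot: [-0.981, 1.372, 1.029]
contact_force: [0.5, 0.0, -1.5]
opening: 0.0625
```

Run:
```python
from h import *
im,d=get_image("wrist"); c=get_calibration("wrist"); cv2.imwrite('pics/w6.png',im); o=get_obs(); np.save('w6d.npy',d); import pickle; pickle.dump((im,d,c,o),open('w6.pkl','wb'))
print(o['t'],o['tool_pos'],o['opening'],tilt(o)[:2],o['contact_force'],o['q'])
```

```text
9.85 [ 0.59185078 -0.05659172  0.29748677] 0.0625044413262387 (array([ 0.02372817, -0.50935542,  0.        ]), np.float64(73.89186327690895)) [-0.0991088   0.14420374 -2.37196919] [-0.21805669  0.08247098  1.76650316 -0.01369329  1.34187956 -1.5038802 ]
```

View pics/w6.png

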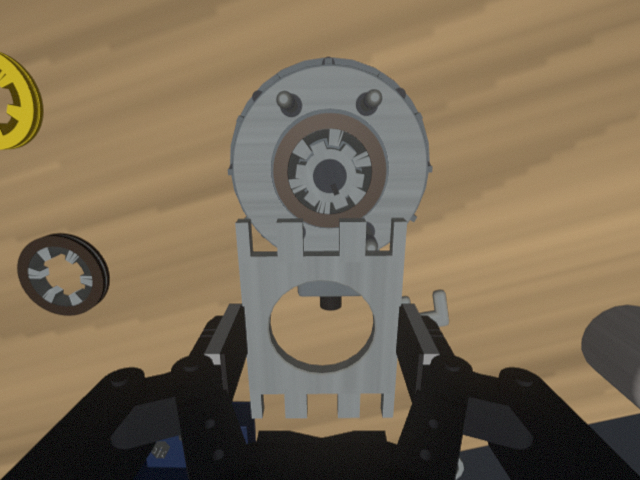

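Run:
```python
from h import *
im=cv2.imread('pics/w6.png'); cv2.imwrite('pics/c6.png',cv2.resize(im[70:250,220:440],None,fx=3.5,fy=3.3,interpolation=cv2.INTER_CUBIC))
```

```text
(no output)
```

View pics/c6.png

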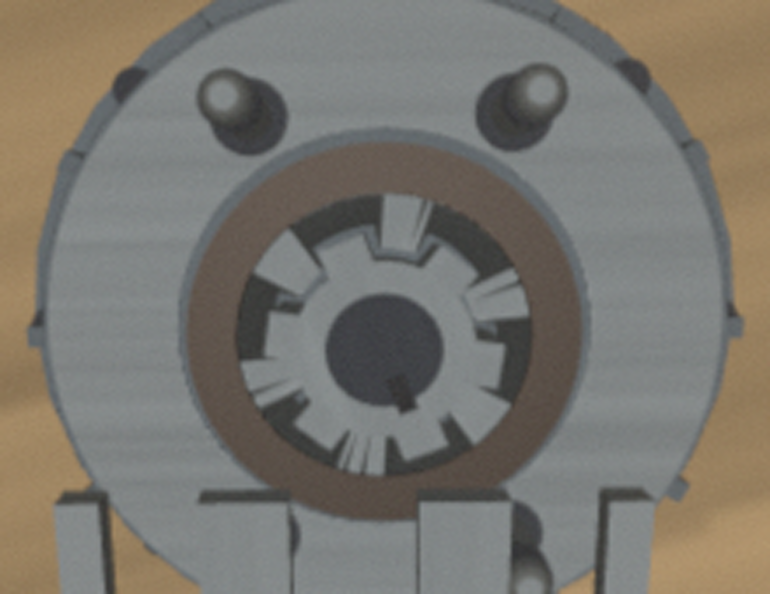

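Run:
```python
from h import *
import pickle
im,d,c,o=pickle.load(open('w6.pkl','rb'))
f=lambda a:np.array(a,float)/[3.5,3.3]+[220,70]
S=toz(c,f([[223,97],[541,91],[530,580]]),.083); print(S, np.linalg.norm(S[0]-S[1]),np.linalg.norm(S[1]-S[2]))
yv=S[1]-S[0]; print('y dir deg',np.degrees(np.arctan2(yv[1],yv[0])), 'x dir', np.degrees(np.arctan2(*(S[2]-S[1])[[1,0]])))
H=toz(c,f([[384,350]]),.075)[0]; print('hub',H)
yd=yv/np.linalg.norm(yv); xd=np.array([yd[1],-yd[0],0]); print('centre from studs',(S[0]+S[1])/2+.038*xd)
T=toz(c,f([[343,250],[450,262],[490,350],[425,440],[320,430],[280,330]]),.075)-H
a=np.degrees(np.arctan2(T[:,1],T[:,0])); print('hub teeth',a.round(1),(a%60).round(1),np.linalg.norm(T,axis=1).round(4))
p=np.load('topd.npy')
```

```text
[[ 0.48781798 -0.04850566  0.083     ]
 [ 0.49911755 -0.00668098  0.083     ]
 [ 0.57007488 -0.02584909  0.083     ]] 0.04332417499702312 0.0735007422105927
y dir deg 74.88159976489233 x dir -15.116825847252619
hub [ 0.52953988 -0.03737094  0.075     ]
centre from studs [ 0.53015254 -0.03750427  0.083     ]
hub teeth [-174.4  128.6   74.     7.7  -53.2 -117.4] [ 5.6  8.6 14.   7.7  6.8  2.6] [0.0166 0.0167 0.0159 0.0158 0.0161 0.0159]
```

>>> carry_out --increments '[[[0.02,-0.51,0.05],[-0.7,0.23,0],0.4],[[0,0,0],[-0.8,0.25,0],0.4],[[0,0,0],[-0.8,0.25,-0.5],0.4],[[0,0,0],[-0.7,0.2,-0.5],0.4],[[0,0,0],[0,0,-0.1],0.4],[[0,0,0],[0,0,0],0.4]]'

```text
t: 10.45
tool_pos: [0.5279, -0.0324, 0.2723]
tool_rot: [-1.005, 1.326, 1.01]
contact_force: [0.1, -0.1, -1.8]
opening: 0.0624
```

```bash
cat > chk.py <<'E'
from h import *
import sys,pickle
n=sys.argv[1]
im,d=get_image("wrist"); c=get_calibration("wrist"); o=get_obs(); cv2.imwrite(f'pics/{n}.png',im); pickle.dump((im,d,c,o),open(n+'.pkl','wb'))
print(o['t'],o['tool_pos'].round(4),round(o['opening'],4),'tilt',tilt(o)[0].round(3),'jaw',tilt(o)[1].round(2),'F',o['contact_force'].round(1),'T',o['wrist_torque'].round(2))
E
python3 chk.py w7
```

```text
10.5 [ 0.528  -0.0325  0.2722] 0.0622 tilt [-0.022 -0.027 -0.   ] jaw 74.5 F [ 0.7  0.6 -2.2] T [ 0.02 -0.01  0.05]
```

View pics/w7.png

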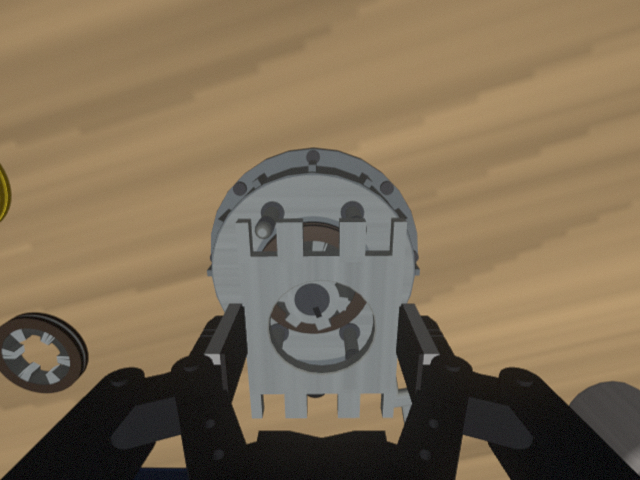

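>>> carry_out --increments '[[[-0.02,-0.03,-0.05],[0.12,-0.28,0],0.4],[[0,0,0],[0,0,-0.4],0.4],[[0,0,0],[0,0,-0.3],0.4],[[0,0,0],[0,0,0],0.4]]'

```text
t: 10.9
tool_pos: [0.5327, -0.039, 0.2589]
tool_rot: [-1.006, 1.324, 1.0]
contact_force: [-0.4, 0.1, -2.3]
opening: 0.0624
```

```bash
python3 chk.py w8
python3 - <<'E'
from h import *
im=cv2.imread('pics/w8.png'); cv2.imwrite('pics/c8.png',cv2.resize(im[190:430,210:430],None,fx=2.4,fy=2.4,interpolation=cv2.INTER_CUBIC))
E
```

```text
10.95 [ 0.5328 -0.0391  0.2592] 0.0624 tilt [0.008 0.045 0.   ] jaw 74.18 F [ 0.4  0.2 -1.8] T [-0.02  0.03  0.04]
```

View pics/c8.png

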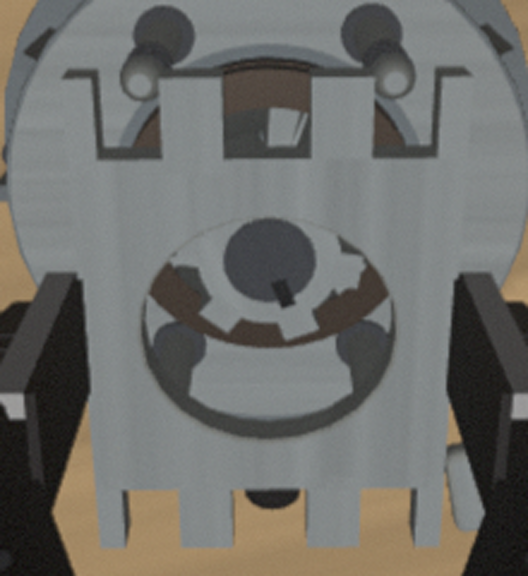

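```bash
cat > studs.py <<'E'
from h import *
import pickle,sys
im,d,c,o=pickle.load(open(sys.argv[1]+'.pkl','rb')); pts=np.array(eval(sys.argv[2]),float)
M=tilt(o)[2]; S=toz(c,pts,.083); print(S.round(4))
Q=(S-o['tool_pos'])@M; pc=np.array([0,.0007,.0004]); print('tool',((Q-pc)*1000).round(2))
# also plate top-face notch corners at tool depth .1636 check
E
python3 studs.py w8 "[[269.2,223.3],[374.6,223.3]]"
python3 - <<'E'
from h import *
import pickle
im,d,c,o=pickle.load(open('w8.pkl','rb'))
M=tilt(o)[2]; s=.1636
p=(c['position']-o['tool_pos'])@M
for uv in [[100,155],[160,155],[313,155],[372,155],[435,155],[222,155],[98,490],[440,490],[70,72],[466,72]]:
    r=(ray(c,[np.array(uv)/2.4+[210,190]])@M)[0]; print(uv,(p+r*((s-p[0])/r[0])).round(4))
E
```

```text
[[ 0.4869 -0.0477  0.083 ]
 [ 0.4987 -0.0063  0.083 ]]
tool [[175.98  41.85 -21.28]
 [176.    41.86  21.75]]
[100, 155] [ 0.1636  0.0336 -0.0263]
[160, 155] [ 0.1636  0.0336 -0.0167]
[313, 155] [0.1636 0.0336 0.0077]
[372, 155] [0.1636 0.0336 0.0172]
[435, 155] [0.1636 0.0336 0.0272]
[222, 155] [ 0.1636  0.0336 -0.0068]
[98, 490] [ 0.1636 -0.0322 -0.0307]
[440, 490] [ 0.1636 -0.0322  0.0322]
[70, 72] [ 0.1636  0.0473 -0.0302]
[466, 72] [0.1636 0.0473 0.0312]
```

>>> carry_out --increments '[[[0.01,0.045,0],[-0.15,0.05,0],0.4],[[0,0,0],[0,0,0],0.4]]'

```text
t: 11.15
tool_pos: [0.5297, -0.0381, 0.2591]
tool_rot: [-1.003, 1.328, 1.004]
contact_force: [1.0, -0.2, -3.2]
opening: 0.0623
```

```bash
python3 chk.py w9
python3 - <<'E'
from h import *
im=cv2.imread('pics/w9.png'); cv2.imwrite('pics/c9.png',cv2.resize(im[190:310,210:430],None,fx=3.5,fy=3.5,interpolation=cv2.INTER_CUBIC))
E
```

```text
11.2 [ 0.5299 -0.0382  0.2593] 0.0621 tilt [-0.002 -0.    -0.   ] jaw 74.17 F [-0.3 -0.1 -1.5] T [0.04 0.01 0.02]
```

View pics/c9.png

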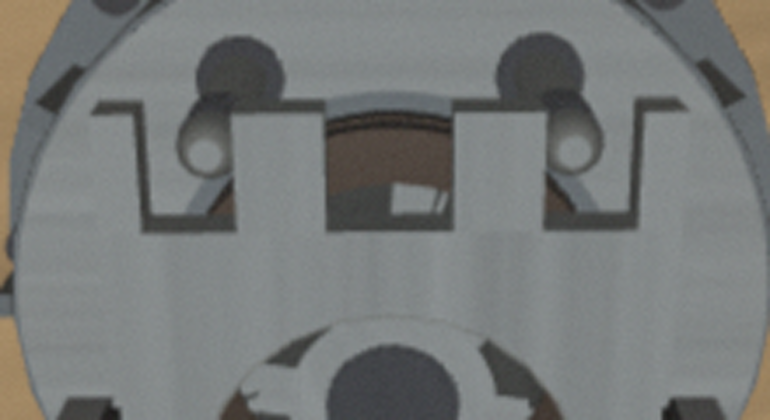

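```bash
python3 studs.py w9 "[[269.1,233.4],[373.7,232.9]]"
```

```text
[[ 0.4874 -0.0481  0.083 ]
 [ 0.499  -0.0065  0.083 ]]
tool [[176.29  37.44 -21.57]
 [176.3   37.66  21.61]]
```

>>> carry_out --increments '[[[0,0,0],[0.02,0,-0.15],0.4],[[0,0,0],[0,0,-0.1],0.4],[[0,0,0],[0,0,-0.1],0.4],[[0,0,0],[0,0,-0.1],0.4]]'

```text
t: 11.6
tool_pos: [0.5305, -0.0381, 0.2504]
tool_rot: [-1.004, 1.326, 1.002]
contact_force: [0.3, -0.5, -2.2]
opening: 0.0626
```

>>> carry_out --increments '[[[0,0,0],[0,0,-0.1],0.4],[[0,0,0],[0,0,-0.1],0.4]]'

```text
t: 11.8
tool_pos: [0.5305, -0.0381, 0.246]
tool_rot: [-1.004, 1.326, 1.003]
contact_force: [-0.2, 0.1, -1.3]
opening: 0.0625
```

```bash
python3 chk.py w10
python3 - <<'E'
from h import *
im=cv2.imread('pics/w10.png'); cv2.imwrite('pics/c10.png',cv2.resize(im[190:420,210:430],None,fx=2.5,fy=2.5,interpolation=cv2.INTER_CUBIC))
E
```

```text
11.85 [ 0.5303 -0.0381  0.2455] 0.0622 tilt [0.    0.008 0.   ] jaw 74.18 F [-0.5  0.7 -2.4] T [-0.01  0.04 -0.01]
```

View pics/c10.png

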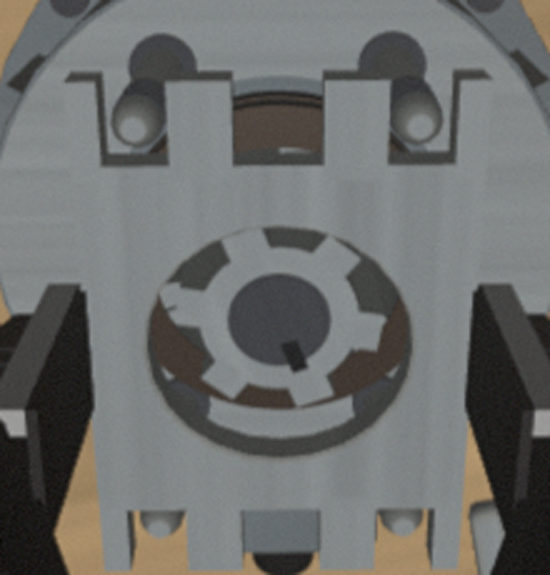

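>>> carry_out --increments '[[[0,0,0],[0,0,-0.12],0.4],[[0,0,0],[0,0,-0.12],0.4],[[0,0,0],[0,0,-0.12],0.4],[[0,0,0],[0,0,-0.12],0.4]]'

```text
t: 12.25
tool_pos: [0.5304, -0.0381, 0.2354]
tool_rot: [-1.004, 1.326, 1.003]
contact_force: [0.5, -0.3, -1.2]
opening: 0.0626
```

>>> carry_out --increments '[[[0,0,0],[0,0,-0.1],0.4],[[0,0,0],[0,0,-0.1],0.4],[[0,0,0],[0,0,-0.1],0.4]]'

```text
t: 12.55
tool_pos: [0.5304, -0.0381, 0.2286]
tool_rot: [-1.004, 1.326, 1.003]
contact_force: [-0.5, 0.7, -2.1]
opening: 0.0626
```

```bash
python3 chk.py w11
```

```text
12.6 [ 0.5302 -0.0381  0.2282] 0.0628 tilt [-0.002  0.002  0.   ] jaw 74.18 F [-0.6  0.7 -2.3] T [-0.02  0.03  0.03]
```

>>> carry_out --increments '[[[0,0,0],[0,0,-0.07],0.4],[[0,0,0],[0,0,-0.06],0.4]]'

```text
t: 12.8
tool_pos: [0.5303, -0.0381, 0.2256]
tool_rot: [-1.004, 1.327, 1.003]
contact_force: [-0.4, -0.4, -2.2]
opening: 0.0627
```

>>> carry_out --increments '[[[0,0,0],[0,0,-0.05],0.4]]'

```text
t: 12.9
tool_pos: [0.5303, -0.0381, 0.2245]
tool_rot: [-1.004, 1.327, 1.003]
contact_force: [0.3, 0.3, -1.3]
opening: 0.0625
```

```bash
python3 chk.py w12
```

```text
12.95 [ 0.5302 -0.0381  0.2243] 0.0624 tilt [-0.001  0.003  0.   ] jaw 74.17 F [ 0.   0.1 -2.7] T [ 0.05 -0.02 -0.01]
```

Not touching yet; 0.6 mm steps.

>>> carry_out --increments '[[[0,0,0],[0,0,-0.04],0.4],[[0,0,0],[0,0,0],0.4]]'

```text
t: 13.15
tool_pos: [0.5303, -0.0381, 0.2235]
tool_rot: [-1.003, 1.327, 1.003]
contact_force: [0.3, -0.7, -1.6]
opening: 0.0621
```

>>> carry_out --increments '[[[0,0,0],[0,0,-0.04],0.4],[[0,0,0],[0,0,0],0.4]]'

```text
t: 13.35
tool_pos: [0.5305, -0.0381, 0.223]
tool_rot: [-1.004, 1.326, 1.003]
contact_force: [1.2, 0.3, -2.8]
opening: 0.0622
```

>>> carry_out --increments '[[[0,0,0],[0,0,-0.05],0.4],[[0,0,0],[0,0,0],0.4]]'

```text
t: 13.55
tool_pos: [0.5308, -0.0382, 0.223]
tool_rot: [-1.004, 1.326, 1.003]
contact_force: [-0.2, -0.1, -2.0]
opening: 0.0628
```

```bash
python3 chk.py w13
```

```text
13.6 [ 0.5308 -0.0382  0.2229] 0.0621 tilt [0.001 0.015 0.   ] jaw 74.18 F [ 0.1 -0.8 -2. ] T [ 0.02  0.03 -0.03]
```

View pics/w13.png

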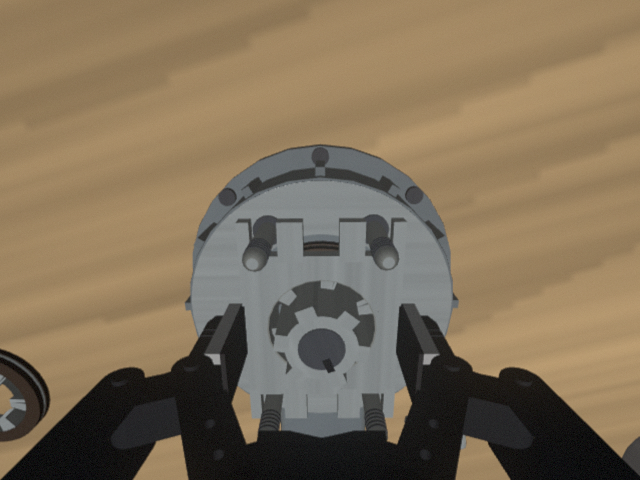

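>>> carry_out --increments '[[[0,0,0],[-0.02,0,-0.08],0.4],[[0,0,0],[0,0,0],0.4]]'

```text
t: 13.8
tool_pos: [0.531, -0.0382, 0.2231]
tool_rot: [-1.005, 1.325, 1.002]
contact_force: [0.4, 0.9, -2.6]
opening: 0.0624
```

```bash
python3 chk.py w14
```

```text
13.85 [ 0.531  -0.0382  0.223 ] 0.0624 tilt [0.002 0.027 0.   ] jaw 74.19 F [ 0.9 -0.8 -2.6] T [-0.04 -0.01 -0.02]
```

Run:
```python
from h import *
import pickle
for n in['w12','w14']:
    im,d,c,o=pickle.load(open(n+'.pkl','rb')); print(o['q'].round(4),o['effort'].round(2),o['dq'].round(4))
    P=cloud(c,d); ctr=np.array([.5300,-.0376]); x=np.array([.964,-.267]); y=np.array([.267,.964]); q=(P[:,:2]-ctr); X=q@x; Y=q@y
    hub=(np.hypot(X,Y)<.013)&(P[:,2]>.05); print('hub z',np.median(P[hub,2]))
    pl=(abs(X)<.03)&(abs(Y)<.025)&(np.hypot(X,Y)>.025)&(P[:,2]<.09); 
    for sx in(-1,1): print('plate z',np.median(P[pl&(X*sx>.01),2]))
    fc=(X<-.048)&(np.hypot(X,Y)<.057)&(P[:,2]>.03); print('face z',np.median(P[fc,2]),fc.sum())
```

```text
[-2.1180e-01  1.6600e-02  1.9700e+00  2.0000e-04  1.1546e+00 -1.5064e+00] [ 2.000e-02 -3.435e+01 -3.365e+01  0.000e+00 -3.000e-02  0.000e+00] [ 0.0016 -0.0026  0.0005  0.0004  0.0053 -0.0008]
hub z 0.07438517334025653
plate z 0.06081936798268557
plate z 0.060645741951000615
face z 0.04354062889147886 2154
[-2.1180e-01  1.9900e-02  1.9693e+00  4.0000e-04  1.1497e+00 -1.5067e+00] [ 1.000e-02 -3.382e+01 -3.275e+01  0.000e+00  7.000e-02 -0.000e+00] [-0.0019  0.0058  0.0069  0.0008 -0.0074  0.0008]
hub z 0.12130958970058389
plate z 0.05945242152657476
plate z 0.059445849813752866
face z 0.0435558275671523 2216
```

Plate is down (top face about 60.5 mm by depth, home is 61). Releasing.

>>> carry_out --increments '[[[0,0,0],[0,0,0],0.6],[[0,0,0],[0,0,0],0.9],[[0,0,0],[0,0,0],0.9],[[0,0,0],[0,0,0],0.9]]'

```text
t: 14.25
tool_pos: [0.5311, -0.0383, 0.2227]
tool_rot: [-1.005, 1.325, 1.001]
contact_force: [-0.3, 1.2, -0.2]
opening: 0.0768
```

>>> carry_out --increments '[[[0,0,0],[0,0,0.4],0.9],[[0,0,0],[0,0,0.8],0.9],[[0,0,0],[0,0,1],0.9],[[0,0,0],[0.5,-0.2,1],0.9],[[0,0,0],[1,-0.3,0],0.9],[[0,0,0],[1,-0.3,0],0.9],[[0,0,0],[0,0,0],0.9]]'

```text
t: 14.95
tool_pos: [0.5823, -0.0546, 0.2935]
tool_rot: [-1.007, 1.322, 0.999]
contact_force: [0.6, 0.0, 0.4]
opening: 0.0766
```

```bash
python3 chk.py w15
```

```text
15.0 [ 0.5814 -0.0542  0.293 ] 0.077 tilt [0.007 0.049 0.   ] jaw 74.21 F [ 0.2 -0.1  0.2] T [-0.05  0.07 -0.04]
```

View pics/w15.png

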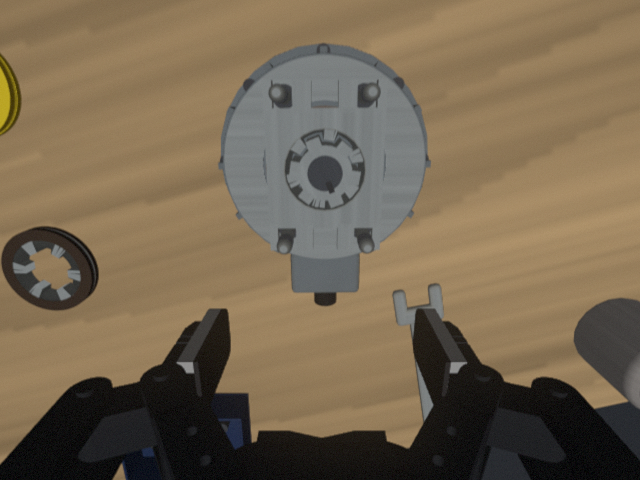

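The plate is seated with all four studs in its forks. Enlarging to read stud and hub-tooth positions.

Run:
```python
from h import *
im=cv2.imread('pics/w15.png'); cv2.imwrite('pics/c15.png',cv2.resize(im[70:270,250:400],None,fx=3,fy=3,interpolation=cv2.INTER_CUBIC)); cv2.imwrite('pics/c15b.png',cv2.resize(im[125:220,275:375],None,fx=6,fy=6,interpolation=cv2.INTER_CUBIC))
import pickle
im,d,c,o=pickle.load(open('w15.pkl','rb')); P=cloud(c,d); ctr=np.array([.5300,-.0376]); x=np.array([.964,-.267]); y=np.array([.267,.964]); q=(P[:,:2]-ctr); X=q@x; Y=q@y
A=(abs(X)<.03)&(abs(Y)<.03)&(np.hypot(X,Y)>.025)&(P[:,2]<.07); s=np.linalg.lstsq(np.c_[X[A],Y[A],np.ones(A.sum())],P[A,2],rcond=None)[0]; print('plate plane',s)
print('face',np.median(P[(abs(X)<.02)&(abs(Y)>.045)&(abs(Y)<.055),2]),'hub',np.median(P[(np.hypot(X,Y)<.014)&(np.hypot(X,Y)>.009),2]))
```

```text
plate plane [-0.00240506 -0.00014065  0.05887317]
face 0.04330069305954083 hub 0.07289521959490314
```

View pics/c15.png

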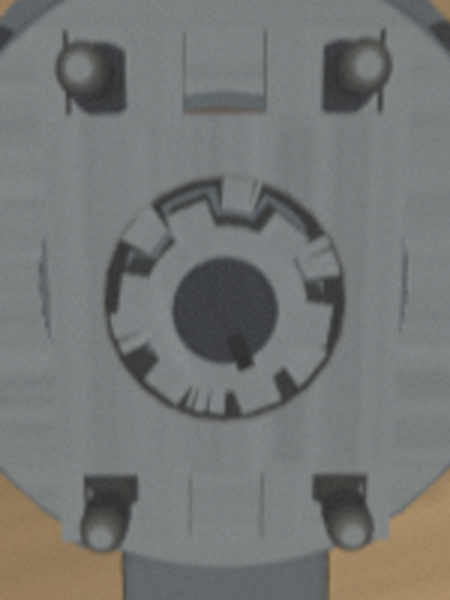

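View pics/c15b.png

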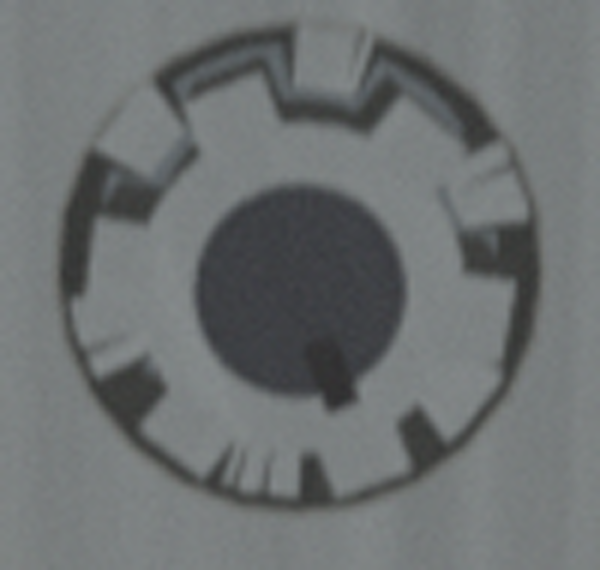

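Run:
```python
from h import *
import pickle
im,d,c,o=pickle.load(open('w15.pkl','rb'))
f=lambda a:np.array(a,float)/6+[275,125]
H=toz(c,f([[301,290]]),.075)[0]; print('hub',H)
g=lambda a:np.array(a,float)/3+[250,70]
S=toz(c,g([[80,68],[374,66],[101,533],[353,533]]),.083); print(S.round(4),S.mean(0))
print(np.degrees(np.arctan2(*(S[1]-S[0])[[1,0]])),np.degrees(np.arctan2(*(S[3]-S[2])[[1,0]])))
pr=np.array([[[190,95],[265,68]],[[410,88],[465,135]],[[515,278],[505,368]],[[335,497],[410,470]],[[140,430],[215,480]],[[88,218],[78,298]]])
T=np.array([toz(c,f(p),.075)-H for p in pr]).mean(1)
a=np.degrees(np.arctan2(T[:,1],T[:,0])); print(a.round(1),(a%60).round(1))
# overlay fit
xy=toz(c,f([[301,290]]),.075)[0]
b=cv2.resize(im[125:220,275:375],None,fx=6,fy=6,interpolation=cv2.INTER_CUBIC)
for th in [(a%60).mean()]:
    for k in range(6):
        t=np.radians(th+60*k); e=np.array([np.cos(t),np.sin(t)]); n=np.array([-e[1],e[0]])
        loc=[.0145*e+.0036*n,.0177*e+.0036*n,.0177*e-.0036*n,.0145*e-.0036*n]
        w=np.array([[*(H[:2]+l),.075] for l in loc]); pp=((proj(c,w)-[275,125])*6).astype(int); cv2.polylines(b,[pp],False,(0,0,255),1)
cv2.imwrite('pics/ov15.png',b)
```

```text
hub [ 0.52833838 -0.03662688  0.075     ]
[[ 0.4865 -0.0477  0.083 ]
 [ 0.4982 -0.0052  0.083 ]
 [ 0.5581 -0.0672  0.083 ]
 [ 0.5699 -0.0255  0.083 ]] [ 0.52817381 -0.0364199   0.083     ]
74.585788635282 74.20816572608165
[-176.   126.7   65.2    4.8  -52.6 -114. ] [4.  6.7 5.2 4.8 7.4 6. ]
```

View pics/ov15.png

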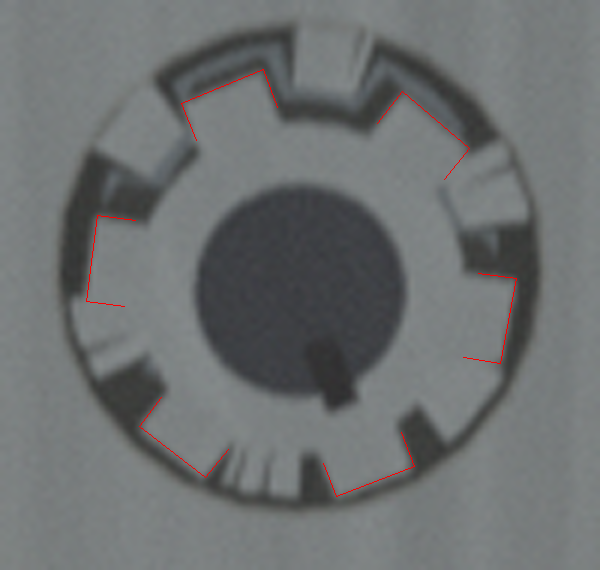

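>>> carry_out --increments '[[[0,0.05,0],[0.2,-1,0],0.9],[[0,0,0],[0.2,-1,0],0.9],[[0,0,0],[0.2,-1,0],0.9],[[0,0,0],[0.2,-1,0],0.9],[[0,0,0],[0.2,-1,0],0.9],[[0,0,0],[0.2,-1,0],0.9],[[0,0,0],[0.2,-1,0],0.9],[[0,0,0],[0.2,-1,0],0.9]]'

```text
t: 15.8
tool_pos: [0.6093, -0.2167, 0.2917]
tool_rot: [-1.003, 1.329, 1.015]
contact_force: [1.4, -0.1, 0.9]
opening: 0.0766
```

>>> carry_out --increments '[[[0,0,0],[0.2,-1,-0.5],0.9],[[0,0,0],[0.2,-1,-0.5],0.9],[[0,0,0],[0.2,-0.5,-0.5],0.9],[[0,0,0],[0,0,0],0.9]]'

```text
t: 16.2
tool_pos: [0.6223, -0.2745, 0.261]
tool_rot: [-1.001, 1.33, 1.011]
contact_force: [-1.0, 0.8, -0.2]
opening: 0.0769
```

```bash
python3 chk.py w16
```

```text
16.25 [ 0.6224 -0.274   0.2618] 0.0772 tilt [-0.019 -0.058 -0.   ] jaw 74.37 F [0.5 0.2 0.6] T [ 0.04 -0.01  0.  ]
```

View pics/w16.png

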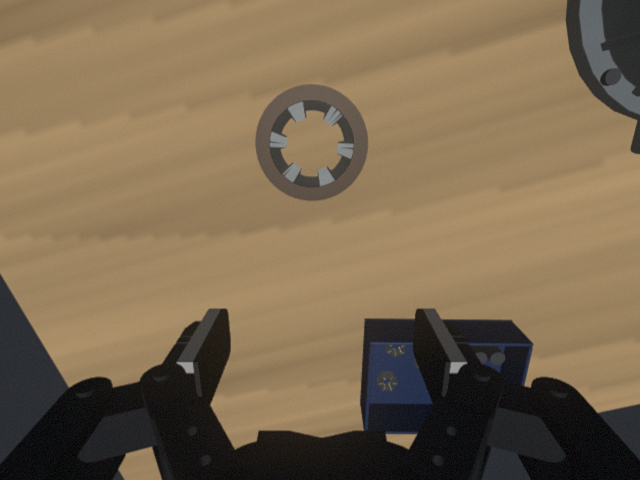

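Run:
```python
from h import *
import pickle
im,d,c,o=pickle.load(open('w16.pkl','rb'))
r=masks_of("wrist","disc_c"); print([(x['p'],x['centre']) for x in r][:3])
m=r[0]['region'].astype(np.uint8); cn=max(cv2.findContours(m,cv2.RETR_EXTERNAL,cv2.CHAIN_APPROX_NONE)[0],key=len)[:,0,:]
P=toz(c,cn,.01)[:,:2].astype(np.float32); print(cv2.minEnclosingCircle(P), P.mean(0))
b=cv2.resize(im[75:210,245:380],None,fx=4.4,fy=4.4,interpolation=cv2.INTER_CUBIC); cv2.imwrite('pics/c16.png',b)
```

```text
[]Traceback (most recent call last):
  File "<stdin>", line 5, in <module>
IndexError: list index out of range
```

Run:
```python
from h import *
import pickle
from scipy.optimize import least_squares
im,d,c,o=pickle.load(open('w16.pkl','rb'))
g=im.astype(float)
roi=np.zeros(im.shape[:2],np.uint8); roi[75:210,245:380]=(g[75:210,245:380,2]<g[75:210,245:380].max()*0.0+125)
b=cv2.resize(im[75:210,245:380],None,fx=4.4,fy=4.4,interpolation=cv2.INTER_CUBIC); 
print(im[142,262],im[142,240],im[90,312],im[110,300])
n,l,s,_=cv2.connectedComponentsWithStats(roi); k=1+np.argmax(s[1:,4]); cn=max(cv2.findContours((l==k).astype(np.uint8),cv2.RETR_EXTERNAL,cv2.CHAIN_APPROX_NONE)[0],key=len)[:,0,:]
P=toz(c,cn,.01)[:,:2]
f=lambda p:np.hypot(P[:,0]-p[0],P[:,1]-p[1])-p[2]
r=least_squares(f,[.548,-.256,.033],loss='soft_l1',f_scale=.001); print(r.x,np.std(r.fun),len(P))
H=r.x[:2]
for zz,col in((.0065,(0,0,255)),):
  for k in range(0,36):
    pass
np.save('disc16.npy',r.x)
ring=[[H[0]+.033*np.cos(t),H[1]+.033*np.sin(t),.01] for t in np.linspace(0,6.28,90)]
cv2.polylines(b,[((proj(c,ring)-[245,75])*4.4).astype(int)],True,(0,255,0),1)
cv2.imwrite('pics/c16.png',b)
```

```text
[75 86 97] [ 95 130 156] [ 82  93 106] [138 140 135]
[ 0.55353061 -0.26029742  0.03255365] 0.00015680157503972667 321
```

View pics/c16.png

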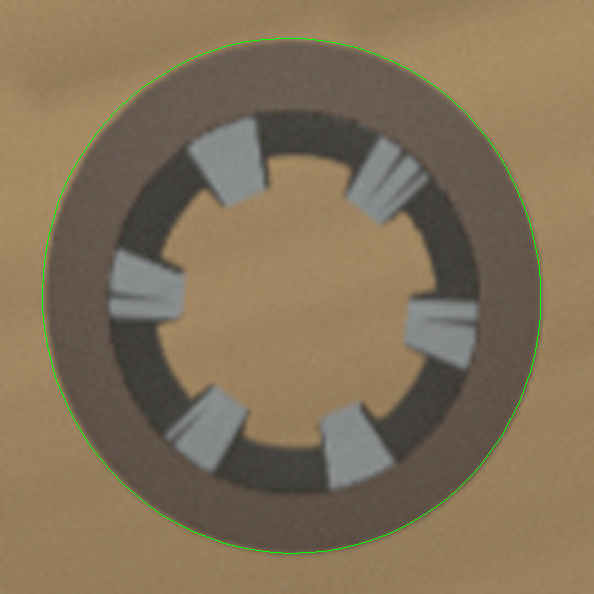

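Run:
```python
from h import *
import pickle
im,d,c,o=pickle.load(open('w16.pkl','rb'))
H=np.load('disc16.npy')[:2]
for z in(.005,.01):
    A=toz(c,np.array([[245,196],[365,208],[407,322],[341,412],[230,398],[184,296]])/4.4+[245,75],z)[:,:2]
    v=A[:3]-A[3:]; a=np.degrees(np.arctan2(v[:,1],v[:,0])); print(a,a%60,np.linalg.norm(v,axis=1), A.mean(0))
al=(a%60).mean()
b=cv2.resize(im[75:210,245:380],None,fx=4.4,fy=4.4,interpolation=cv2.INTER_CUBIC)
for z,col in((.01,(0,0,255)),(.0,(255,0,0))):
  for k in range(6):
    t=np.radians(al+60*k); e=np.array([np.cos(t),np.sin(t)]); n=np.array([-e[1],e[0]])
    w=[[*(H+q),z] for q in(.0192*e+.0036*n,.0155*e+.0036*n,.0155*e-.0036*n,.0192*e-.0036*n)]
    cv2.polylines(b,[((proj(c,w)-[245,75])*4.4).astype(int)],False,col,1)
cv2.imwrite('pics/ov16.png',b); print(al)
```

```text
[-171.33673135  127.80865507   67.93861681] [8.66326865 7.80865507 7.93861681] [0.03108348 0.03102188 0.03041886] [ 0.55372234 -0.25996994]
[-171.33673135  127.80865507   67.93861681] [8.66326865 7.80865507 7.93861681] [0.03039236 0.03033213 0.02974252] [ 0.5534731  -0.25977507]
8.136846840611858
```

View pics/ov16.png

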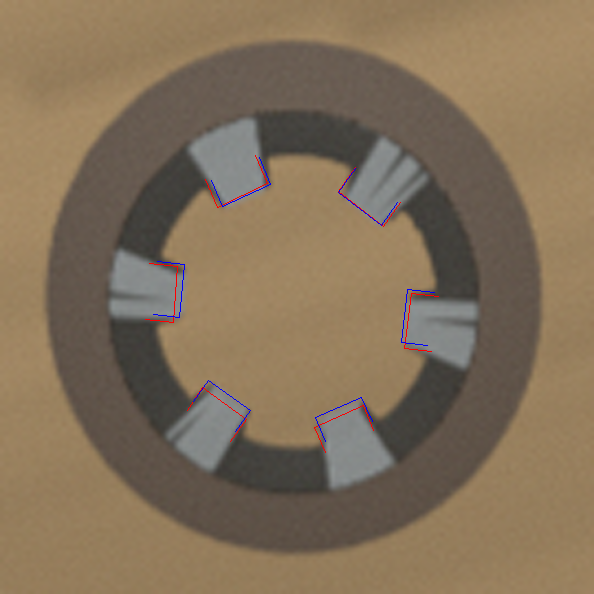

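>>> carry_out --increments '[[[-0.02,-0.06,-0.9],[-0.8,0.15,0],0.9],[[0,0,-0.95],[-0.8,0.15,0],0.9],[[0,0,-0.95],[-0.8,0.15,-0.7],0.9],[[0,0,-0.95],[-0.8,0.15,-0.7],0.9],[[0,0,-0.95],[-0.2,0.1,-0.7],0.9],[[0,0,-0.1],[0,0,-0.7],0.9],[[0,0,0],[0,0,0],0.9]]'

```text
t: 17.0
tool_pos: [0.5541, -0.253, 0.2105]
tool_rot: [-0.638, 1.471, 0.626]
contact_force: [-0.6, 1.0, 0.1]
opening: 0.0766
```

```bash
python3 chk.py w17
cat > disc.py <<'E'
from h import *
import pickle,sys
from scipy.optimize import least_squares
def fit(im,d,c,o,box,z,x0,lo=125):
    a,b,e,f_=box; roi=np.zeros(im.shape[:2],np.uint8); roi[b:f_,a:e]=im[b:f_,a:e,2]<lo
    n,l,s,_=cv2.connectedComponentsWithStats(roi); k=1+np.argmax(s[1:,4]); cn=max(cv2.findContours((l==k).astype(np.uint8),cv2.RETR_EXTERNAL,cv2.CHAIN_APPROX_NONE)[0],key=len)[:,0,:]
    cn=cn[(cn[:,0]>a)&(cn[:,0]<e-1)&(cn[:,1]>b)&(cn[:,1]<f_-1)]
    P=toz(c,cn,z)[:,:2]; r=least_squares(lambda p:np.hypot(P[:,0]-p[0],P[:,1]-p[1])-p[2],[*x0,.033],loss='soft_l1',f_scale=.0003); return r.x,np.std(r.fun),len(P)
if __name__=='__main__':
    im,d,c,o=pickle.load(open(sys.argv[1]+'.pkl','rb')); r=fit(im,d,c,o,eval(sys.argv[2]),.01,[.5535,-.26]); print(r)
    p=proj(c,[[*r[0][:2],.01]]); print(p)
E
```

```text
17.05 [ 0.5547 -0.2534  0.2117] 0.0769 tilt [0.056 0.092 0.   ] jaw 46.39 F [-0.4  0.8 -1.2] T [-0.01  0.    0.01]
```

View pics/w17.png

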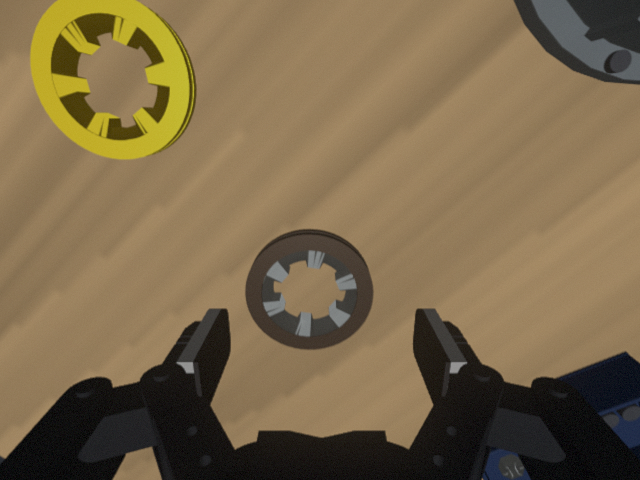

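```bash
python3 disc.py w17 "(232,222,388,360)"
python3 - <<'E'
from h import *
im=cv2.imread('pics/w17.png'); print(im[290,254],im[290,235],im[345,310],im[356,310])
E
```

```text
(array([ 0.55346691, -0.26014663,  0.03368326]), np.float64(0.0006746446626753702), 353)
[[309.15465273 292.92171269]]
[48 56 68] [ 99 135 159] [44 52 63] [ 86 118 142]
```

>>> carry_out --increments '[[[0.05,0.09,0.05],[-0.06,-0.34,-0.3],0.9],[[0,0,0],[0,0,-0.6],0.9],[[0,0,0],[0,0,-0.6],0.9],[[0,0,0],[0,0,0],0.9]]'

```text
t: 17.45
tool_pos: [0.5554, -0.2614, 0.1819]
tool_rot: [-0.642, 1.472, 0.636]
contact_force: [-0.5, 1.8, -0.6]
opening: 0.0766
```

```bash
python3 chk.py w18
```

```text
17.5 [ 0.5556 -0.2616  0.1827] 0.0771 tilt [0.033 0.046 0.   ] jaw 46.89 F [ 0.   0.2 -0.5] T [ 0.01 -0.02 -0.07]
```

View pics/w18.png

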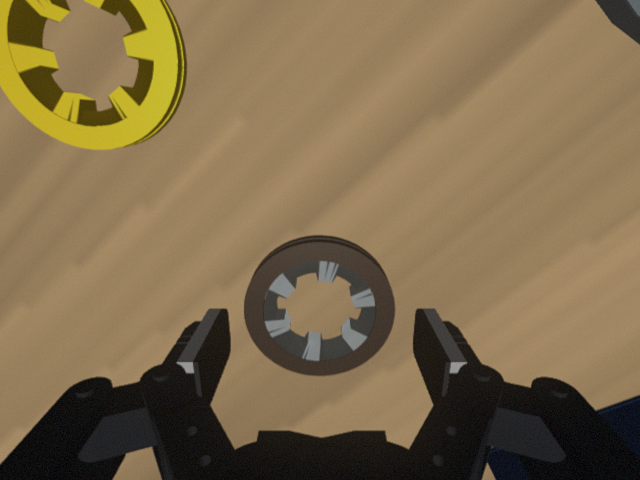

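```bash
sed -i 's/lo=125/lo=85/' disc.py; python3 disc.py w18 "(235,225,405,385)"; python3 disc.py w17 "(232,222,388,360)"
```

```text
(array([ 0.55252954, -0.25977848,  0.03312925]), np.float64(0.0006531801645584501), 408)
[[318.97028233 310.3957944 ]]
(array([ 0.55332266, -0.26010695,  0.03319347]), np.float64(0.0006334727716301812), 350)
[[309.0141255  292.69136883]]
```

>>> carry_out --increments '[[[0.03,0.045,0],[-0.13,0.08,-0.1],0.9],[[0,0,0],[0,0,-0.25],0.85],[[0,0,0],[0,0,-0.2],0.8],[[0,0,0],[0,0,-0.1],0.8],[[0,0,0],[0,0,0],0.8]]'

```text
t: 18.0
tool_pos: [0.5532, -0.2601, 0.1693]
tool_rot: [-0.641, 1.474, 0.639]
contact_force: [-0.9, 0.0, -0.3]
opening: 0.0685
```

```bash
python3 chk.py w19;python3 disc.py w19 "(230,225,415,405)"
```

```text
18.05 [ 0.5532 -0.2601  0.1695] 0.0683 tilt [0.009 0.007 0.   ] jaw 46.91 F [-0.2  0.6  0.1] T [-0.01  0.07 -0.04]
(array([ 0.55148101, -0.25882244,  0.03338973]), np.float64(0.002470047583628022), 512)
[[320.71194773 331.4403055 ]]
```

View pics/w19.png

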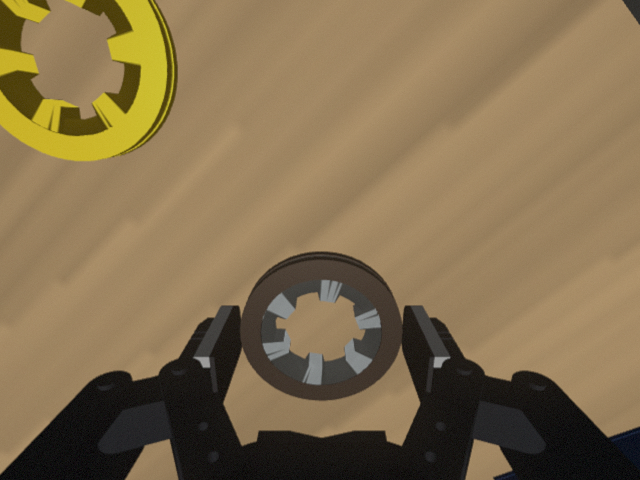

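>>> carry_out --increments '[[[0,0,0],[0,0,-0.12],0.8],[[0,0,0],[0,0,0],0.5],[[0,0,0],[0,0,0],0.4],[[0,0,0],[0,0,0],0.4],[[0,0,0],[0,0,0],0.4],[[0,0,0],[0,0,0.4],0.4],[[0,0,0],[0,0,0.8],0.4],[[0,0,0],[0,0,0.8],0.4]]' --squeeze 40

```text
t: 18.85
tool_pos: [0.5523, -0.2594, 0.207]
tool_rot: [-0.638, 1.477, 0.642]
contact_force: [0.5, -0.4, -1.4]
opening: 0.0653
```

>>> carry_out --increments '[[[0,0,0],[0,0,1],0.4],[[0,0,0],[0,0,0],0.4]]'

```text
t: 19.05
tool_pos: [0.5535, -0.2601, 0.2334]
tool_rot: [-0.642, 1.472, 0.637]
contact_force: [0.8, -0.4, -0.3]
opening: 0.0651
```

```bash
python3 chk.py w20
python3 - <<'E'
from h import *
im=cv2.imread('pics/w20.png'); cv2.imwrite('pics/c20.png',cv2.resize(im[230:420,220:430],None,fx=3,fy=3,interpolation=cv2.INTER_CUBIC))
E
```

```text
19.1 [ 0.553  -0.2598  0.2317] 0.0651 tilt [0.009 0.011 0.   ] jaw 46.92 F [-0.7  0.5 -1.2] T [ 0.   -0.01  0.02]
```

View pics/c20.png

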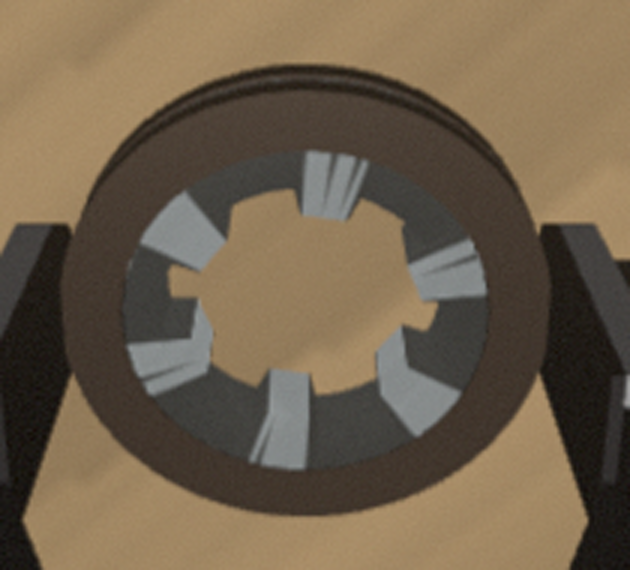

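```bash
cat > dfit.py <<'E'
from h import *
import pickle,sys
from scipy.optimize import minimize
def hole(th):
    P=[]; r=.0195; ri=.0155; hw=.0036
    for k in range(6):
        t=th+k*np.pi/3; e=np.array([np.cos(t),np.sin(t)]); n=np.array([-e[1],e[0]])
        P+= [np.sqrt(r*r-hw*hw)*e-hw*n, ri*e-hw*n*1.0, ri*e+hw*n, np.sqrt(r*r-hw*hw)*e+hw*n]
        a=np.arcsin(hw/r)
        for s in np.linspace(t+a,t+np.pi/3-a,8)[1:-1]: P.append(r*np.array([np.cos(s),np.sin(s)]))
    return np.array(P)
def run(n,box,seed):
    im,d,c,o=pickle.load(open(n+'.pkl','rb')); M=tilt(o)[2]; a,b,e,f=box
    hsv=cv2.cvtColor(im,cv2.COLOR_BGR2HSV)
    # top plane depth
    g=np.zeros(im.shape[:2],bool); g[b:f,a:e]=True
    P=cloud(c,d,g); Q=(P-o['tool_pos'])@M; rr=np.hypot(Q[:,1]-seed[0],Q[:,2]-seed[1]); k=(rr>.022)&(rr<.031)&(Q[:,0]<.175)
    A=np.c_[Q[k,1:],np.ones(k.sum())]; s=np.linalg.lstsq(A,Q[k,0],rcond=None)[0]; dep=np.median(Q[k,0]); print('top plane',s.round(4),dep.round(4))
    return im,d,c,o,M,dep
def toimg(c,o,M,pts,x):
    return proj(c,o['tool_pos']+np.c_[np.full(len(pts),x),pts]@M.T)
E
python3 - <<'E'
from dfit import *
im,d,c,o,M,dep=run('w20',(225,240,425,410),(0,0))
# outer contour fit on top plane via dark threshold
roi=np.zeros(im.shape[:2],np.uint8); roi[258:415,238:408]=im[258:415,238:408,2]<85
p=(c['position']-o['tool_pos'])@M
def back(uv,x):
    r=ray(c,uv)@M; return (p+r*((x-p[0])/r[:,0])[:,None])[:,1:]
# lower half outer rim (bottom edge is top-face rim) points from crop by scan
pts=[]
for u in range(262,382,2):
    col=im[:,u,2].astype(float); 
    v=415
    while v>330 and col[v]>82: v-=1
    pts.append([u,v+.5])
B=back(np.array(pts,float),dep)
from scipy.optimize import least_squares
r=least_squares(lambda q:np.hypot(B[:,0]-q[0],B[:,1]-q[1])-.033,[0,0],loss='soft_l1',f_scale=.0003); print('centre tool yz',r.x,np.std(r.fun))
q=r.x
# IoU hole
S=6; a,b=250,270; W,H=140,130
op=cv2.cvtColor(im,cv2.COLOR_BGR2HSV); m=((op[...,1]>75)&(im[...,2]>105)).astype(np.uint8)[b:b+H,a:a+W]
m=cv2.resize(m*255,None,fx=S,fy=S,interpolation=cv2.INTER_LINEAR)>127
n,l,st,cc=cv2.connectedComponentsWithStats(m.astype(np.uint8)); cy,cx=H*S//2-60,W*S//2-0
k=l[int((330-b)*S),int((320-a)*S)]; m=l==k; print('area',m.sum())
def ren(y,z,th):
    out=None
    for x in(dep,dep+.01):
        g=np.zeros(m.shape,np.uint8); cv2.fillPoly(g,[((toimg(c,o,M,hole(th)+[y,z],x)-[a,b]+.5)*S).round().astype(np.int32)],1); out=g if out is None else out&g
    return out.astype(bool)
def cost(v): g=ren(v[0]/1e3,v[1]/1e3,np.radians(v[2])); return -(g&m).sum()/(g|m).sum()
best=min(((cost([q[0]*1e3,q[1]*1e3,t]),t) for t in range(0,60,2)))
r2=minimize(cost,[q[0]*1e3,q[1]*1e3,best[1]],method='Nelder-Mead',options=dict(initial_simplex=[[q[0]*1e3,q[1]*1e3,best[1]],[q[0]*1e3+1,q[1]*1e3,best[1]],[q[0]*1e3,q[1]*1e3+1,best[1]],[q[0]*1e3,q[1]*1e3,best[1]+3]])); print(r2.x,r2.fun)
e=M[:,1]*np.cos(np.radians(r2.x[2]))+M[:,2]*np.sin(np.radians(r2.x[2])); print('world tooth angle mod60',np.degrees(np.arctan2(e[1],e[0]))%60)
b_=cv2.resize(im[230:420,220:430],None,fx=3,fy=3,interpolation=cv2.INTER_CUBIC)
for x,col in((dep,(0,0,255)),(dep+.01,(255,0,0))):
    cv2.polylines(b_,[((toimg(c,o,M,hole(np.radians(r2.x[2]))+r2.x[:2]/1e3,x)-[220,230])*3).astype(int)],True,col,1)
t=np.linspace(0,6.3,80); cv2.polylines(b_,[((toimg(c,o,M,np.c_[np.cos(t),np.sin(t)]*.033+r2.x[:2]/1e3,dep)-[220,230])*3).astype(int)],True,(0,255,0),1)
cv2.imwrite('pics/ov20.png',b_)
E
```

```text
top plane [-0.0524 -0.0403  0.1587] 0.1597
centre tool yz [6.09576838e-04 2.35525509e-05] 0.0001423404467216329
area 135348
[0.09314165 0.06220407 8.89977629] -0.9466116925679248
world tooth angle mod60 8.021145843538704
```

View pics/ov20.png

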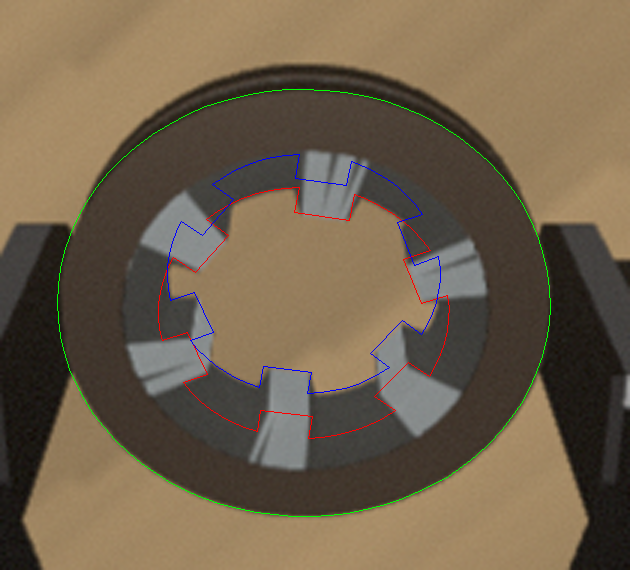

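>>> carry_out --increments '[[[0,0,0.4],[-0.1,0.5,1],0.4],[[0,0,0.4],[-0.1,1,1],0.4],[[0,0,0.4],[-0.1,1,0.2],0.4],[[0,0,0.4],[-0.1,1,0],0.4],[[0,0,0.4],[-0.1,1,0],0.4],[[0,0,0.4],[-0.1,1,0],0.4],[[0,0,0.4],[-0.1,1,0],0.4],[[0,0,0.4],[-0.1,1,0],0.4]]'

```text
t: 19.9
tool_pos: [0.5323, -0.1011, 0.2687]
tool_rot: [-0.893, 1.384, 0.905]
contact_force: [0.9, 0.4, -1.0]
opening: 0.0656
```

>>> carry_out --increments '[[[0,0,0.4],[-0.1,1,0],0.4],[[0,0,0.4],[-0.1,1,0],0.4],[[0,0,0.4],[0,0.8,0],0.4],[[0,0,0.4],[0,0.3,0],0.4],[[0,0,0],[0,0,0],0.4]]'

```text
t: 20.4
tool_pos: [0.5231, -0.0297, 0.26]
tool_rot: [-1.022, 1.327, 1.05]
contact_force: [0.3, 0.6, -0.1]
opening: 0.0654
```

```bash
python3 chk.py w21
```

```text
20.45 [ 0.5231 -0.0301  0.26  ] 0.0655 tilt [-0.038 -0.225 -0.   ] jaw 76.39 F [-0.1  0.4 -1.4] T [ 0.05 -0.02  0.  ]
```

View pics/w21.png

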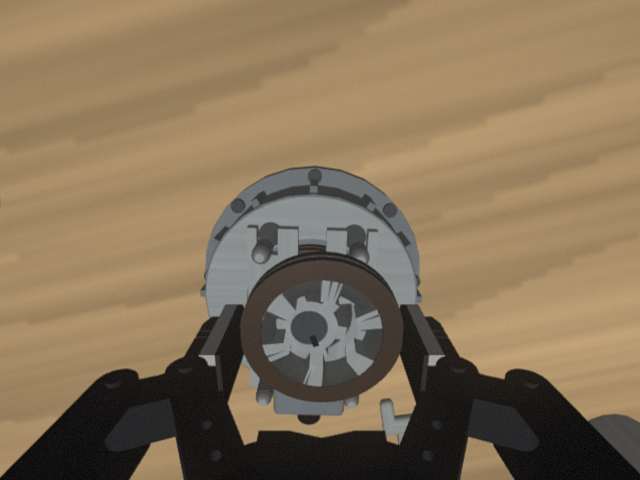

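>>> carry_out --increments '[[[-0.04,-0.22,-0.31],[0.34,-0.38,0.1],0.4],[[0,0,0],[0,0,0],0.4]]'

```text
t: 20.65
tool_pos: [0.5304, -0.0389, 0.2616]
tool_rot: [-1.007, 1.325, 1.005]
contact_force: [-0.1, -0.0, -1.4]
opening: 0.0654
```

```bash
python3 chk.py w22
```

```text
20.7 [ 0.53   -0.0387  0.2613] 0.0653 tilt [ 0.002 -0.005  0.   ] jaw 74.44 F [ 0.4 -0.7 -0.5] T [-0.02  0.02  0.04]
```

>>> carry_out --increments '[[[0,0,0],[0,0.05,-0.3],0.4],[[0,0,0],[0,0,0],0.4]]'

```text
t: 20.9
tool_pos: [0.5302, -0.0388, 0.255]
tool_rot: [-1.005, 1.327, 1.005]
contact_force: [-0.5, 0.2, -1.2]
opening: 0.0654
```

```bash
python3 chk.py w23;  python3 - <<'E'
from dfit import *
im,d,c,o=pickle.load(open('w23.pkl','rb')); M=tilt(o)[2]
b_=cv2.resize(im[220:420,220:430],None,fx=3,fy=3,interpolation=cv2.INTER_CUBIC); cv2.imwrite('pics/c23.png',b_)
H=np.array([.5296,-.0376])
for k in range(6):
    t=np.radians(5.7+60*k); e=np.array([np.cos(t),np.sin(t)]); n=np.array([-e[1],e[0]])
    w=[[*(H+l),.075] for l in(.0145*e+.0036*n,.0177*e+.0036*n,.0177*e-.0036*n,.0145*e-.0036*n)]
    cv2.polylines(b_,[((proj(c,w)-[220,220])*3).astype(int)],False,(0,255,255),1)
th=np.radians(8.9)
for x,col in((.1597,(0,0,255)),(.1697,(255,0,0))): cv2.polylines(b_,[((toimg(c,o,M,hole(th)+[.0003,.0001],x)-[220,220])*3).astype(int)],True,col,1)
cv2.imwrite('pics/ov23.png',b_)
E
```

```text
20.95 [ 0.5304 -0.0389  0.2555] 0.0651 tilt [0.006 0.006 0.   ] jaw 74.32 F [ 1.1 -1.  -1.6] T [-0.04 -0.03 -0.01]
```

View pics/c23.png

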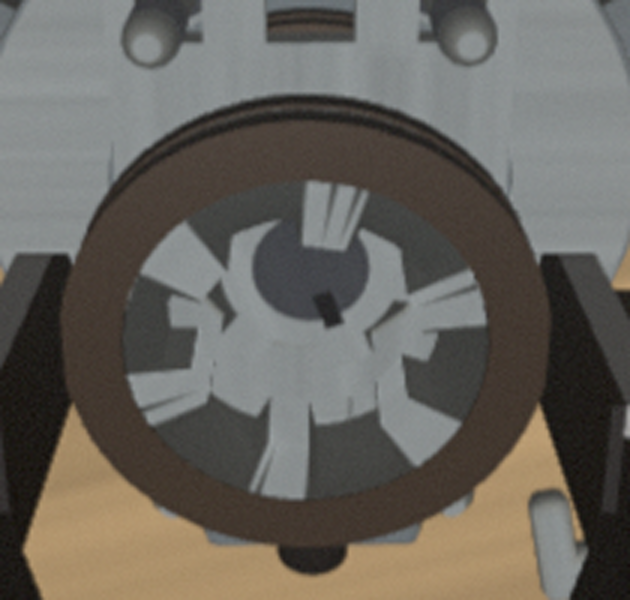

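View pics/ov23.png

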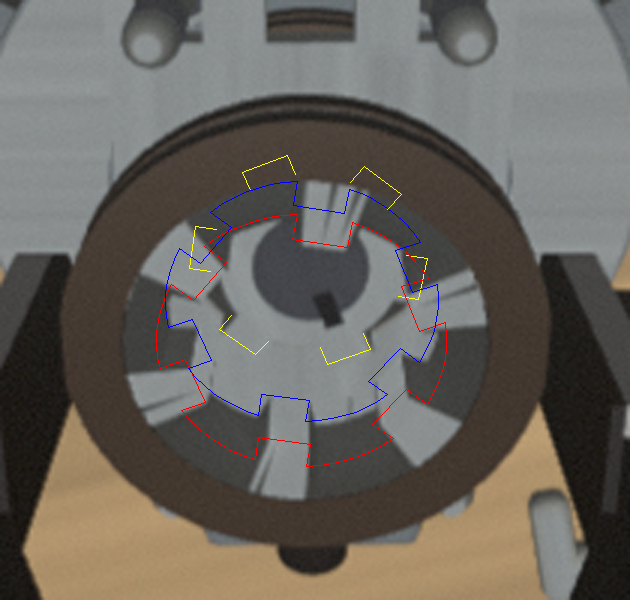

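Run:
```python
from dfit import *
im,d,c,o=pickle.load(open('w23.pkl','rb')); M=tilt(o)[2]
H=toz(c,[[310/3+220,269/3+220]],.075)[0]; print(H,((H-o['tool_pos'])@M*1000).round(2))
S=toz(c,np.array([[151,47],[468,42]])/3+220,.083); Q=(S-o['tool_pos'])@M*1000; print(Q.round(2),S)
```

```text
[ 0.53055469 -0.0376184   0.075     ] [180.47   0.31   1.31]
[[172.45  38.34 -20.16]
 [172.43  39.05  22.37]] [[ 0.48814221 -0.04800419  0.083     ]
 [ 0.49894669 -0.00686398  0.083     ]]
```

>>> carry_out --increments '[[[0,0,0.02],[0.01,0.07,-0.1],0.4],[[0,0,0],[0,0.02,0],0.4]]'

```text
t: 21.15
tool_pos: [0.5306, -0.0372, 0.2533]
tool_rot: [-1.007, 1.326, 1.006]
contact_force: [-0.5, 0.6, -0.8]
opening: 0.065
```

```bash
python3 chk.py w24;  python3 - <<'E'
from dfit import *
im,d,c,o=pickle.load(open('w24.pkl','rb')); M=tilt(o)[2]
b_=cv2.resize(im[220:420,220:430],None,fx=3,fy=3,interpolation=cv2.INTER_CUBIC); cv2.imwrite('pics/c24.png',b_)
E
```

```text
21.2 [ 0.5307 -0.0372  0.2535] 0.0655 tilt [0.007 0.01  0.   ] jaw 74.42 F [-0.   0.3 -1. ] T [-0.01  0.   -0.01]
```

View pics/c24.png

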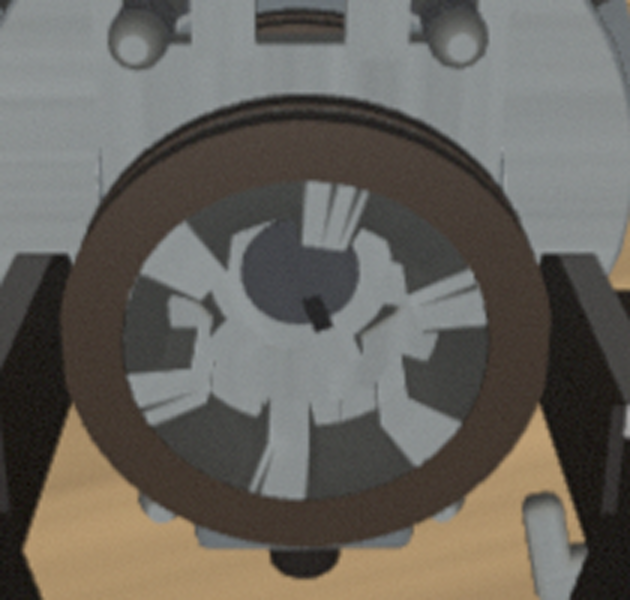

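Run:
```python
from dfit import *
im,d,c,o=pickle.load(open('w24.pkl','rb')); M=tilt(o)[2]
H=toz(c,[[300/3+220,272/3+220]],.075)[0]; print(H,((H-o['tool_pos'])@M*1000).round(2))
S=toz(c,np.array([[138,46],[458,41]])/3+220,.083); Q=(S-o['tool_pos'])@M*1000; print(Q.round(2))
```

```text
[ 0.52995608 -0.03723834  0.075     ] [178.53   0.93  -0.19]
[[170.5   39.14 -21.56]
 [170.48  39.84  20.75]]
```

>>> carry_out --increments '[[[0,0,0],[-0.03,0,-0.12],0.4],[[0,0,0],[0,0,-0.1],0.4],[[0,0,0],[0,0,-0.1],0.4]]'

```text
t: 21.5
tool_pos: [0.5303, -0.037, 0.2472]
tool_rot: [-1.008, 1.324, 1.005]
contact_force: [0.0, -0.3, -1.5]
opening: 0.0653
```

>>> carry_out --increments '[[[0,0,0],[0,0,-0.06],0.4],[[0,0,0],[0,0,-0.06],0.4]]'

```text
t: 21.7
tool_pos: [0.5301, -0.037, 0.2444]
tool_rot: [-1.008, 1.325, 1.005]
contact_force: [-0.3, 0.9, -0.4]
opening: 0.0651
```

```bash
python3 chk.py w25;  python3 - <<'E'
from dfit import *
im,d,c,o=pickle.load(open('w25.pkl','rb')); M=tilt(o)[2]
b_=cv2.resize(im[220:420,220:430],None,fx=3,fy=3,interpolation=cv2.INTER_CUBIC); cv2.imwrite('pics/c25.png',b_)
E
```

```text
21.75 [ 0.53   -0.0369  0.2441] 0.065 tilt [0.007 0.012 0.   ] jaw 74.44 F [-0.6 -0.6 -0.8] T [ 0.03  0.03 -0.01]
```

View pics/c25.png

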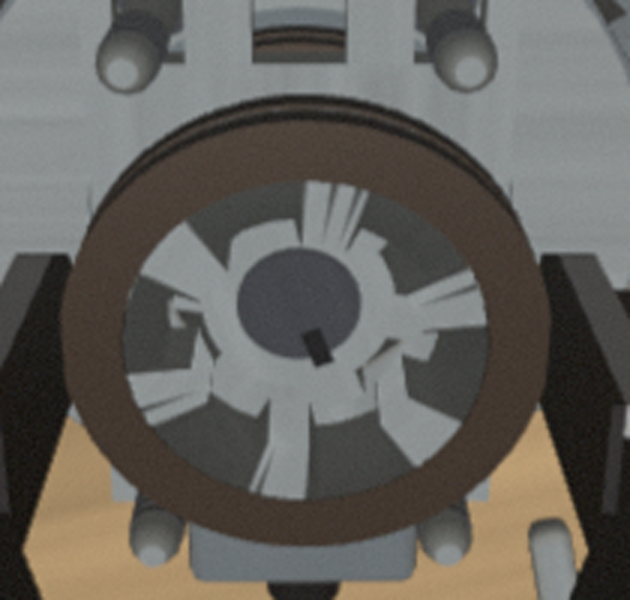

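Run:
```python
from dfit import *
im,d,c,o=pickle.load(open('w25.pkl','rb')); M=tilt(o)[2]
H=toz(c,[[298/3+220,303/3+220]],.075)[0]; print(H,((H-o['tool_pos'])@M*1000).round(2))
S=toz(c,np.array([[124,72],[468,70]])/3+220,.083); Q=(S-o['tool_pos'])@M*1000; print(Q.round(2))
b_=cv2.imread('pics/c25.png'); Hc=H[:2]
for k in range(6):
    t=np.radians(5.7+60*k); e=np.array([np.cos(t),np.sin(t)]); n=np.array([-e[1],e[0]])
    w=[[*(Hc+l),.075] for l in(.0145*e+.0036*n,.0177*e+.0036*n,.0177*e-.0036*n,.0145*e-.0036*n)]
    cv2.polylines(b_,[((proj(c,w)-[220,220])*3).astype(int)],False,(0,255,255),1)
th=np.radians(8.9)
for x,col in((.1697,(255,0,0)),): cv2.polylines(b_,[((toimg(c,o,M,hole(th)+[.0003,.0001],x)-[220,220])*3).astype(int)],True,col,1)
cv2.imwrite('pics/ov25.png',b_)
```

```text
[ 0.52885915 -0.0371328   0.075     ] [169.06   1.29  -0.44]
[[161.02  38.75 -21.96]
 [161.    39.03  20.77]]
```

View pics/ov25.png

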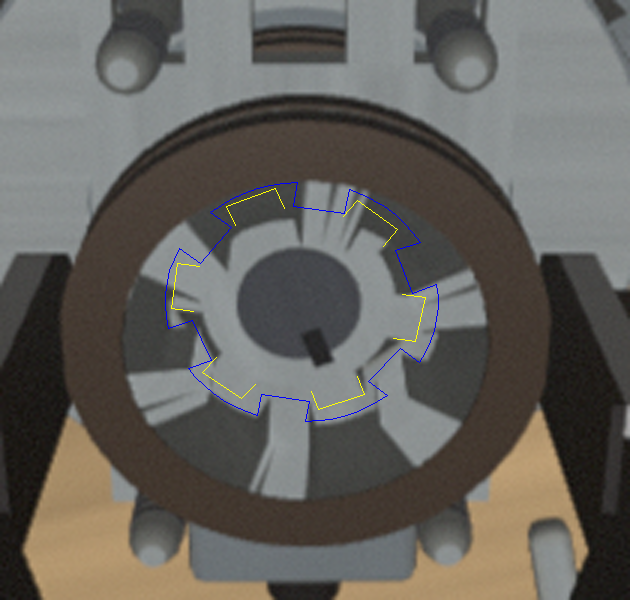

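>>> carry_out --increments '[[[0,0,0],[-0.06,-0.02,0.05],0.4],[[0,0,0],[0,0,0],0.4]]'

```text
t: 21.95
tool_pos: [0.5287, -0.0374, 0.245]
tool_rot: [-1.008, 1.325, 1.006]
contact_force: [-0.1, 0.4, -0.9]
opening: 0.0654
```

```bash
python3 chk.py w26
```

```text
22.0 [ 0.5287 -0.0374  0.245 ] 0.0652 tilt [0.007 0.009 0.   ] jaw 74.44 F [-0.2  0.4 -1.2] T [ 0.01 -0.   -0.06]
```

Now feeling down in about 1 mm steps.

>>> carry_out --increments '[[[0,0,0],[0,0,-0.06],0.4],[[0,0,0],[0,0,-0.06],0.4]]'

```text
t: 22.2
tool_pos: [0.5289, -0.0374, 0.2428]
tool_rot: [-1.008, 1.325, 1.005]
contact_force: [0.1, 0.7, -0.8]
opening: 0.0652
```

>>> carry_out --increments '[[[0,0,0],[0,0,-0.06],0.4],[[0,0,0],[0,0,-0.06],0.4]]'

```text
t: 22.4
tool_pos: [0.5289, -0.0374, 0.2403]
tool_rot: [-1.008, 1.324, 1.005]
contact_force: [-0.6, 0.1, -0.9]
opening: 0.0652
```

```bash
python3 chk.py w27
python3 - <<'E'
from dfit import *
im,d,c,o=pickle.load(open('w27.pkl','rb')); print(o['effort'].round(2))
b_=cv2.resize(im[220:420,220:430],None,fx=3,fy=3,interpolation=cv2.INTER_CUBIC); cv2.imwrite('pics/c27.png',b_)
E
```

```text
22.45 [ 0.5288 -0.0374  0.24  ] 0.0653 tilt [0.008 0.015 0.   ] jaw 74.44 F [-0.2 -0.1 -0.9] T [-0.02 -0.01 -0.02]
[ 3.000e-02 -3.334e+01 -3.380e+01  0.000e+00 -1.000e-02 -0.000e+00]
```

View pics/c27.png

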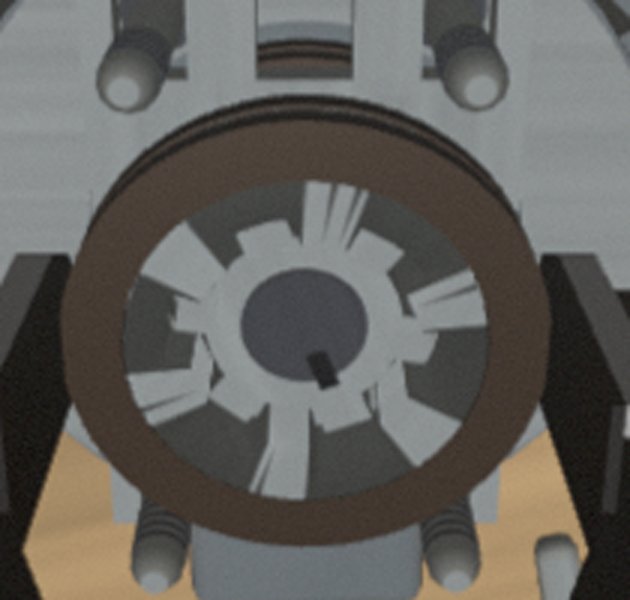

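>>> carry_out --increments '[[[0,0,0],[0,0,-0.06],0.4],[[0,0,0],[0,0,-0.06],0.4],[[0,0,0],[0,0,-0.06],0.4]]'

```text
t: 22.75
tool_pos: [0.5289, -0.0374, 0.2362]
tool_rot: [-1.008, 1.325, 1.005]
contact_force: [0.2, 0.7, -0.6]
opening: 0.0655
```

>>> carry_out --increments '[[[0,0,0],[0,0,-0.06],0.4],[[0,0,0],[0,0,-0.06],0.4],[[0,0,0],[0,0,-0.06],0.4]]'

```text
t: 23.05
tool_pos: [0.5289, -0.0374, 0.2322]
tool_rot: [-1.008, 1.325, 1.005]
contact_force: [0.1, -0.6, -0.7]
opening: 0.0655
```

```bash
python3 chk.py w28
python3 - <<'E'
from dfit import *
im,d,c,o=pickle.load(open('w28.pkl','rb')); print(o['effort'].round(2))
b_=cv2.resize(im[220:420,220:430],None,fx=3,fy=3,interpolation=cv2.INTER_CUBIC); cv2.imwrite('pics/c28.png',b_)
E
```

```text
23.1 [ 0.5288 -0.0374  0.232 ] 0.0652 tilt [0.007 0.013 0.   ] jaw 74.44 F [ 0.8 -0.9 -0.4] T [-0.01 -0.04 -0.01]
[ 8.000e-02 -3.341e+01 -3.322e+01  1.000e-02  1.100e-01 -1.000e-02]
```

View pics/c28.png

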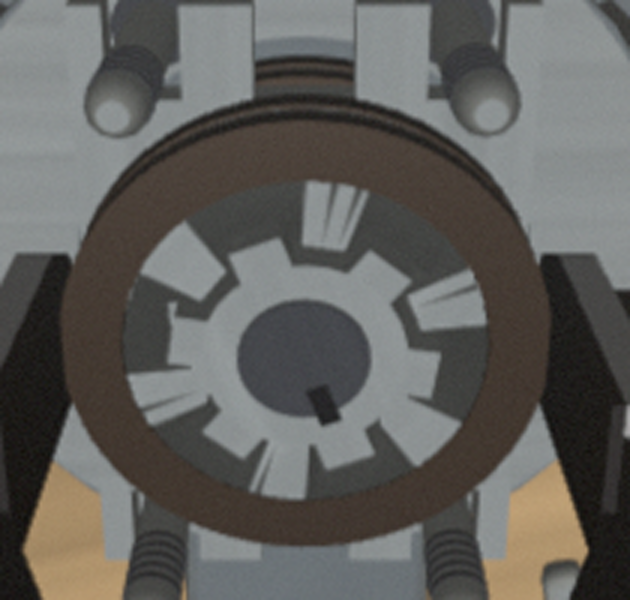

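The teeth are meshed. Lowering the last 3 mm or so.

>>> carry_out --increments '[[[0,0,0],[0,0,-0.06],0.4],[[0,0,0],[0,0,-0.06],0.4]]'

```text
t: 23.3
tool_pos: [0.5289, -0.0374, 0.2296]
tool_rot: [-1.008, 1.325, 1.005]
contact_force: [0.8, -0.9, -1.2]
opening: 0.0653
```

>>> carry_out --increments '[[[0,0,0],[0,0,-0.05],0.4],[[0,0,0],[0,0,0],0.4]]'

```text
t: 23.5
tool_pos: [0.529, -0.0374, 0.2288]
tool_rot: [-1.008, 1.325, 1.005]
contact_force: [0.5, 1.2, -0.6]
opening: 0.0652
```

>>> carry_out --increments '[[[0,0,0],[0,0,-0.05],0.4],[[0,0,0],[0,0,0],0.4]]'

```text
t: 23.7
tool_pos: [0.5293, -0.0375, 0.229]
tool_rot: [-1.008, 1.325, 1.006]
contact_force: [-0.9, -0.9, -0.3]
opening: 0.0655
```

```bash
python3 chk.py w29
python3 - <<'E'
from dfit import *
im,d,c,o=pickle.load(open('w29.pkl','rb')); print(o['effort'].round(2)); M=tilt(o)[2]
P=cloud(c,d); q=P[:,:2]-[.5295,-.0375]; r=np.hypot(*q.T)
print('disc top',np.median(P[(r>.024)&(r<.031)&(P[:,2]<.1),2]),'hub',np.median(P[(r<.013)&(r>.010)&(P[:,2]<.1),2]))
b_=cv2.resize(im[190:440,210:440],None,fx=2.4,fy=2.4,interpolation=cv2.INTER_CUBIC); cv2.imwrite('pics/c29.png',b_)
E
```

```text
23.75 [ 0.5293 -0.0374  0.2289] 0.0653 tilt [0.009 0.016 0.   ] jaw 74.45 F [ 0.7 -0.1 -0.8] T [-0.04  0.01 -0.02]
[  0.   -33.04 -32.63  -0.     0.04   0.  ]
disc top 0.06922040030325427 hub 0.07316267862868092
```

View pics/c29.png

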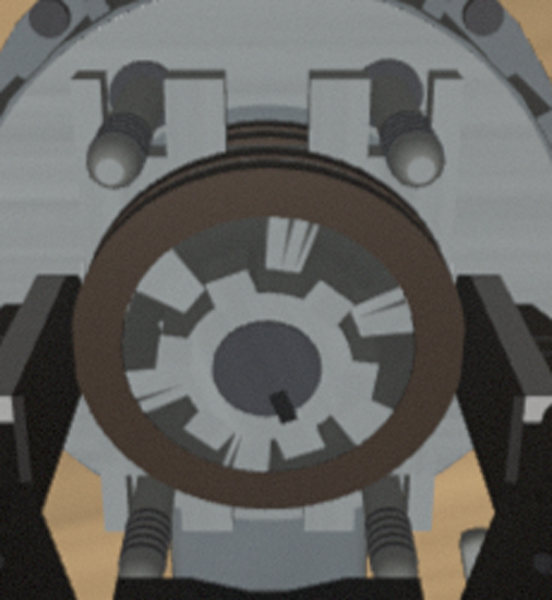

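Seated: it stalls at the predicted height, and depth puts the hub 3.9 mm above the disc (home is 4.0). Releasing and lifting.

>>> carry_out --increments '[[[0,0,0],[0,0,0],0.6],[[0,0,0],[0,0,0],0.9],[[0,0,0],[0,0,0],0.9],[[0,0,0],[0,0,0],0.9]]'

```text
t: 24.15
tool_pos: [0.5293, -0.0375, 0.2286]
tool_rot: [-1.008, 1.324, 1.005]
contact_force: [1.0, -0.3, -0.7]
opening: 0.0766
```

>>> carry_out --increments '[[[0,0,0],[0,0,0.4],0.9],[[0,0,0],[0,0,0.8],0.9],[[0,0,0],[0,0,1],0.9],[[0,0,0],[0.5,-0.2,1],0.9],[[0,0,0],[1,-0.3,0],0.9],[[0,0,0],[1,-0.3,0],0.9],[[0,0,0],[0,0,0],0.9]]'

```text
t: 24.85
tool_pos: [0.5804, -0.0537, 0.2992]
tool_rot: [-1.01, 1.322, 1.003]
contact_force: [1.0, 0.5, 0.9]
opening: 0.0771
```

```bash
python3 chk.py w30
python3 - <<'E'
from dfit import *
im,d,c,o=pickle.load(open('w30.pkl','rb')); P=cloud(c,d); q=P[:,:2]-[.5287,-.0370]; r=np.hypot(*q.T)
k=(r>.023)&(r<.031)&(P[:,2]<.08)&(P[:,2]>.062); print('disc plane',np.linalg.lstsq(np.c_[q[k],np.ones(k.sum())],P[k,2],rcond=None)[0],k.sum(),((r>.023)&(r<.031)).sum())
X=q@[.964,-.267]; Y=q@[.267,.964]
print('hub',np.median(P[(r<.013)&(r>.009),2]),'tab z',np.median(P[(abs(X)>.037)&(abs(X)<.044)&(abs(Y)<.014),2]),'face',np.median(P[(abs(X)<.02)&(abs(Y)>.045)&(abs(Y)<.055),2]))
cv2.imwrite('pics/c30.png',cv2.resize(im[30:300,200:450],None,fx=2.2,fy=2.2))
im,d=get_image('scene'); cv2.imwrite('pics/s30.png',im)
E
```

```text
24.9 [ 0.5795 -0.0533  0.2987] 0.0769 tilt [0.011 0.033 0.   ] jaw 74.48 F [-0.9 -1.1  0.4] T [ 0.02 -0.03  0.03]
disc plane [-0.00111062  0.00019572  0.06877141] 4734 4734
hub 0.07290723339435912 tab z 0.20333398159919355 face 0.04326719594985473
```

View pics/c30.png

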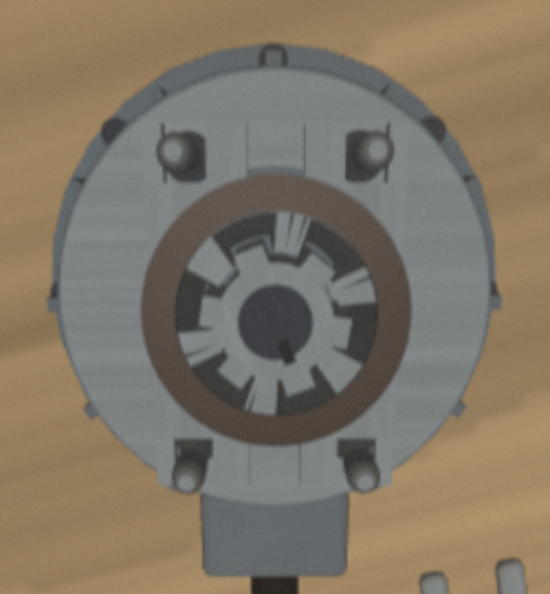

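View pics/s30.png

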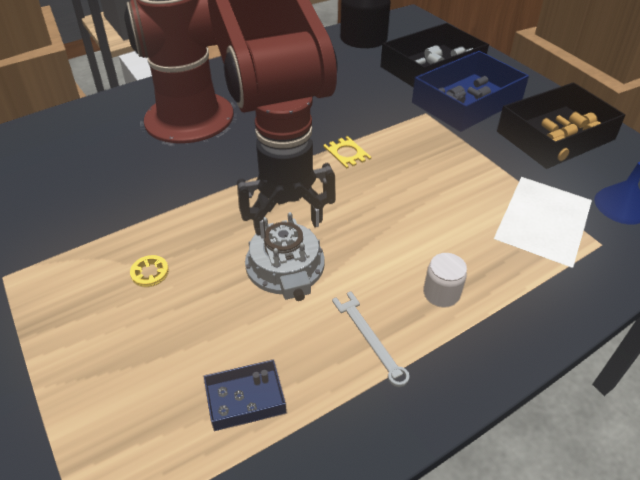

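The disc lies flat and meshed, about 4.1 mm below the hub top. The plate is in its forks, the gripper is clear and the bystanders haven't moved. Handing in.

```bash
python3 -c "
from station import *
print(finish_job(), get_obs()['t'])"
```

```text
the job is handed in; nothing more can be done
the job is handed in; nothing more can be done
```

I fitted the grey separator plate and then the brown-grey friction disc, and handed the job in. The clock read about 25 s of the 72 s allowed at my last check.

**Plate:** I lined it up by wrist camera and lowered it down the four studs until it stopped on the first disc. After release, depth put its top 15.6 mm above the brake face, where home is 16 mm. It also showed 14.0 mm below the hub top, where home is 14 mm. It lay flat to within 0.003 rad with all four forks round the studs.

**Disc:** I read the hub tooth angle by eye as about 5.7° and set the disc to match, so it slid on without rubbing. After release, its top was 4.1 mm below the hub top (home is 4.0 mm). Tilt was about 0.001 rad, and the teeth were seen meshed.

**Forces:** I saw no contact force above a few newtons at any stage. The force reading hardly changed at touchdown, so I judged seating by where each part stopped moving and by depth.

**Checks that failed or disagreed:**
- Absolute depth heights read about 2 mm low, so I relied on height differences.
- The disc network found nothing in the one wrist picture I tried it on, so I fitted the disc outline myself.
- The last automatic height check on the plate's tabs gave a bad value, probably because it picked up the gripper. After the disc went on I confirmed the plate only by eye; it showed all four studs in the forks.

The nut tray, grease tin and spanner look unmoved in the last scene picture; I did not measure them.

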